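Pack the printed heart kit into the two-level case

TASK

Pack the printed heart kit into its two-level case: swing the top tray fully up and back, lay the heart in the wide bay and the long straight vessel in the narrow bay of the compartment underneath, and swing the tray fully down again. Only then lay the Y-shaped vessel in the wide bay and the short straight vessel in the narrow bay of the tray, each lying flat on its floor. Leave the kidney and the elbow vessel, which belong to another model, where they lie.

Things in the scene. Friction and masses are not known exactly. Their poses are not given: they have to be found in the camera images.
- case: Fixed grey two-level case; origin: centre of its underside, x front (robot side) to back, y left. 118 (x) by 192 (y) mm, walls 50 high, 4 thick, floor 4. Under the white tray, which hides them, a 4 mm wall makes two bays 110 mm in x, centred on x = 0: wide one left, 100 mm in y, centre y +42; narrow one right, 80 mm, centre y -52. Steel link arms along both ends, out to y +-102.
- arms (a joint): Swing a of the tray's 90 mm link arms, rad: 0 tray fully down, 2.27 fully up and back (stop); starts at 0 to 0.4. The tray stays level; from its lowered place it is shifted 90*(cos 20deg - cos(20deg+a)) mm along case x and 90*(sin(20deg+a) - sin 20deg) mm up: an arc rising 59 mm, ending 163 mm back, 14 mm up. Stiff pivots: it stays where left and takes about 5 N to move.
- tray_tab (a point): Upright black tab, 12 (x) by 24 (y) mm, mid-front of the tray's rim, to pinch from above; point on its axis 20 mm below its top, 23 above the rim; axes as the case. Tray down: at x -65, y 0, z 95 mm of the case. White tray, 118 by 192 mm, walls 20 high, 4 thick: centre 65 mm in +x of this point, inside floor 40 mm below it, bays as in the case: wide centre y +42, narrow centre y -52.
- heart_mid (a point): Red printed heart model, part of the kit: a rounded body 62 mm long (x), 40 mm wide (y), about 42 mm tall, narrowing to a point at -x, with short vessel stumps at +x (72 mm over all); stands on a flat foot. Point at mid-width, 20 mm above its underside.
- long_vessel_mid (a point): Long straight yellow vessel, part of the kit: tube 85 mm long (x), 22 mm diameter, lying on a flat foot. Point at its middle, 11.5 mm above its underside.
- fork_mid (a point): Y-shaped yellow vessel, part of the kit, 21 mm tall, lying flat: a stem 20 mm in diameter along x and two 20 mm branches. The point lies on the stem, 10.5 mm above its underside, 23 mm from the stem's end at -x and 12 mm from the junction at +x; the branch ends reach 45 mm in +x and 29 mm to either side of this point.
- short_vessel_mid (a point): Short straight yellow vessel, part of the kit: tube 45 mm long (x), 22 mm diameter, lying on a flat foot. Point at its middle, 11.5 mm above its underside.
- elbow_mid (a point): Elbow-shaped yellow vessel, not part of the kit: two legs 45 mm long and 22 mm in diameter at a right angle, one to -x and one to +y of this point at the bend, 11.5 mm above its underside. To be left where it lies.
- kidney_mid (a point): Red printed kidney model, not part of the kit: smooth bean about 72 by 50 mm, 33 mm tall, without stumps; point near its middle, 16.5 mm above its underside. To be left where it lies.
Things that resemble listed ones, but are neither listed nor needed, are in the scene too. What is meant by the case is not turquoise or yellow, and is the larger of those in its own colour.

How it is judged:
By the outcome, as a careful person would: the job done as asked, in the order asked, and still so for the second after the job is handed in, with the robot touching nothing.
It also fails if it takes over 147 s, if anything falls off the work surface, if the arm or the gripper's body presses on something with over 40 N, if the wrist force passes 120 N, or if a joint passes its speed limit or range.

ROBOT

A 7-joint arm with a two-finger parallel gripper is mounted at the origin on the work surface. World frame = base frame: x ahead of the robot, y to its left, z up, the work surface at z = 0. Lengths are in mm, angles in rad, forces in N, time in s.
With the tool pointing down it reaches from about 425 to 825 mm from the base axis. Payload 3.6 kg.
Tool frame: the origin (TCP) lies between the finger pads; the fingertips stand 11 mm ahead of it and the grasp point (between the pads) lies 8 mm behind it (robot.tips_ahead is the distance from the TCP to the fingertips, in mm); y points along the fingers, x is the direction in which the jaws open and shut, and the axes are right-handed (so a half turn about y gives the same grasp; the last joint's range is limited). The gripper opens to 93 mm and grips with 3 to 60 N. Pads are 15 mm wide; open, the fingers measure 128 mm over their backs; the gripper's body (75 mm by 188 mm) begins 65 mm behind the grasp point.
Start: joints at [-1.24, 0.615, -0.013, 1.423, 0.008, 1.103, -0.04], TCP at [227.605, 608.817, 229.64] pointing down, gripper open.
Joint ranges: [-3.12, 3.12], [-0.3, 2.06], [-1.34, 1.32], [0.26, 2.42], [-1.36, 4.5], [0.01, 1.98], [-2.84, 2.84]. Speed limits (rad/s): [2.79, 2.79, 3.14, 3.14, 3.14, 3.14, 3.14].

INTERFACE

Orientations are given as a unit quaternion [w, x, y, z].
In Python, from rig import robot gives the robot as it stands.
- The arm moves only by the tool jog_arm, never from a script. Its argument "commands" is a list of rows, each an object of numbers: "fingers": the gripper's target within -1 to 1 (shut at 1, half-way at 0, fully open at -1); "dx", "dy", "dz": the shift along the tool's x, y, z scaled (see below); "turn": the turn about the tool's y scaled (see below). In form: [{"fingers": .., "dx": .., "dy": .., "dz": .., "turn": ..}, ...]. A call has 1 to 12 rows; each row is the pose to reach, as a shift and turn from the pose measured when the call began, along the tool's axes at that moment; what a row does not reach only later rows make up. The controller multiplies each number of a shift by 1 m and each number of a turn by 45 degrees. A row lasts 1/8 s, in which the tool goes at most 62.5 mm and 10.7 degrees, less where a joint would pass 70% of its speed; a pose out of reach is approached as far as the arm can. A call with a number of a shift or a turn outside -1 to 1 is refused whole. A call with a gripper value outside its range is refused whole. The fingers move at their own pace and stop on an object; "newtons" is the grip in N (left out, the last holds). Time passes only in rows, so rows that repeat a pose let the fingers close. It gives the time, the measured TCP pose, the force and the opening at its end, in the units of the state.
- robot.observe(): the state, without advancing time (a new reading comes with each control period).
- robot.snapshot(name): name is "side" or "top" or "wrist"; returns a dict with "pixels" (384x512x3 uint8, red, green, blue), "fx", "fy", "cx", "cy" (pixels), "T" (4x4, takes a point from camera to world coordinates). Camera axes: x right, y down, z forward; pixel columns grow to the right and rows downward; lengths in mm; the calibration is good to about 2 mm. A picture is of the moment at which its call begins. There is no depth.
- robot.finish_job(): hands the job in, once; it reports no verdict.
The state is a dict: "time_s": time; "q": joint angles; "joint_velocities": joint speeds; "tau": joint torques, N m; "tcp_pos": TCP position; "orientation": TCP orientation; "force": force on the tool from outside, world axes, zero at the start; "ft_torque": the same for the moment, N m; "gripper_width": opening from 0.0 (shut) to 1.0 (fully open).
Only numpy, scipy, OpenCV 4.12 (cv2) and the standard library are available. Lean on these libraries where they do the work, as an engineer would, in place of code of your own. Each camera call takes 0.05 s, during which the arm holds its last target. There are 200 camera calls.

## Working session

There is one attempt and no reset: what is moved stays moved. The work goes in short steps, Python scripts to look and compute and a tool call to move; the robot and the scene stay as the last step left them, time stands still between calls to the robot, and variables do not carry over. Pictures are saved under pics/ and viewed, about 12 in all and at most 16, crops included, and the job is handed in when it is done.

Besides the shell and the picture viewer there is one more tool, called after "Emit:" by a JSON object that holds its "method" and its "body". jog_arm: Moves the arm, as the interface text tells. Shifts and turns lie within -1 to 1; 1 stands for 1 m of shift or 45 degrees of turn. Its arguments: {"type":"object","properties":{"commands":{"type":"array","items":{"type":"object","properties":{"fingers":{"type":"number"},"dx":{"type":"number","minimum":-1,"maximum":1},"dy":{"type":"number","minimum":-1,"maximum":1},"dz":{"type":"number","minimum":-1,"maximum":1},"turn":{"type":"number","minimum":-1,"maximum":1}}}},"newtons":{"type":"number"}},"required":["commands"]}

```bash
mkdir -p pics; ls; python3 - <<'E'
from rig import robot
import cv2
print(robot.observe())
for n in ("top","side"):
    s=robot.snapshot(n); print(n,s["fx"],s["fy"],s["cx"],s["cy"],s["T"])
    cv2.imwrite(f"pics/{n}0.png",cv2.resize(s["pixels"][:,:,::-1],(800,600),interpolation=cv2.INTER_CUBIC))
E
```

```text
pics
{'time_s': 0.0, 'q': array([-1.23949577,  0.61593626, -0.01261414,  1.42488093,  0.00806831,
        1.10338087, -0.04038462]), 'joint_velocities': array([ 0.00013509,  0.00144075, -0.00023045,  0.00077832,  0.00091937,
       -0.00032022,  0.00149276]), 'tau': array([-2.05456668e-04, -4.58942735e+01,  2.08847662e-01, -1.65742975e+01,
       -6.10848027e-02,  2.05326610e-02,  2.17748366e-04]), 'tcp_pos': array([227.35925532, 608.13388567, 228.47602182]), 'orientation': array([-0.58046217,  0.58149791,  0.40232434, -0.4038056 ]), 'force': array([ 1.01895427,  0.08013489, -0.57739372]), 'ft_torque': array([ 0.04144113, -0.0100197 ,  0.02854821]), 'gripper_width': 0.9996978808012964}
top 348.83943733294035 348.83943733294035 253.3276825486841 191.6517952168304 [[-2.31846404e-02 -9.89550962e-01  1.42307295e-01  4.02029466e+02]
 [-9.99619379e-01  2.08170235e-02 -1.81038521e-02  5.21535246e+01]
 [ 1.49522700e-02 -1.42672861e-01 -9.89656953e-01  1.04732153e+03]
 [ 0.00000000e+00  0.00000000e+00  0.00000000e+00  1.00000000e+00]]
side 488.6993982266444 488.6993982266444 245.85174750799763 196.4891506864791 [[ 9.95462735e-01 -6.08609356e-02  7.31429407e-02  4.25559257e+02]
 [-9.45927089e-02 -5.49732783e-01  8.29967522e-01 -1.10348224e+03]
 [-1.03035276e-02 -8.33120528e-01 -5.52995500e-01  8.64813047e+02]
 [ 0.00000000e+00  0.00000000e+00  0.00000000e+00  1.00000000e+00]]
```

View pics/top0.png

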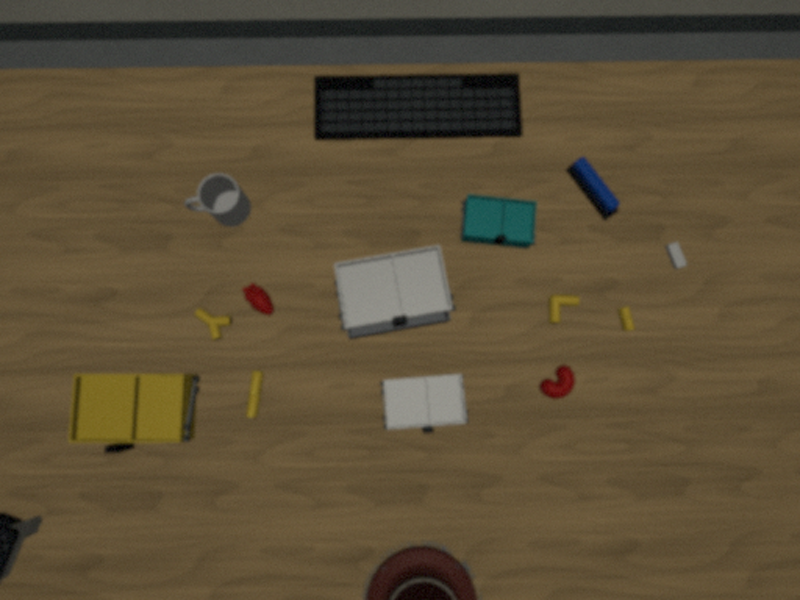

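View pics/side0.png

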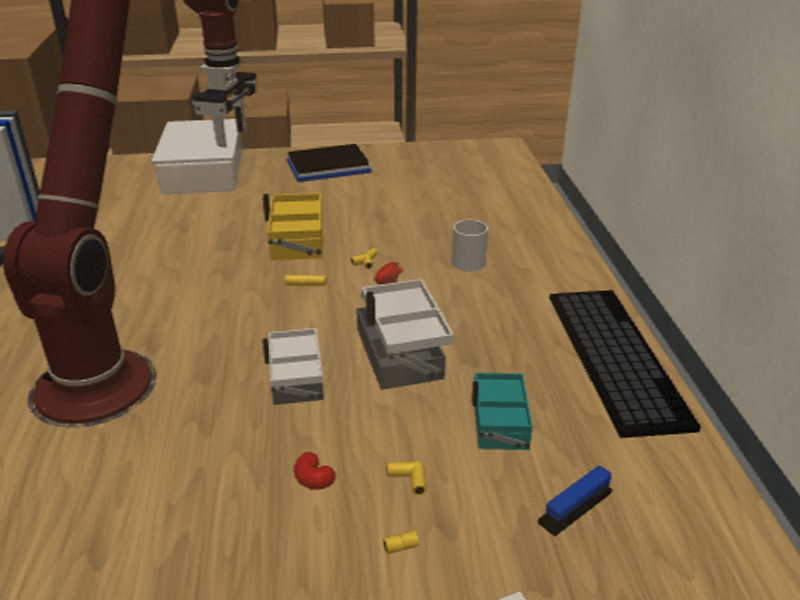

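The top view shows the candidate cases: the large white/grey one at (395,290), a smaller white/grey one at (425,402), turquoise (499,220) and yellow (130,408). The larger grey one is meant. The heart is at (258,298), Y (212,322), long vessel (254,394), short vessel (627,319), elbow (560,305) and kidney (560,382).

```bash
cat > h.py <<'E'
import numpy as np, cv2
from scipy.spatial.transform import Rotation as Ro
from rig import robot
def ray(s,u,v,z):
    "pixel -> world point on plane z"
    T=np.array(s["T"]); d=T[:3,:3]@np.array([(u-s["cx"])/s["fx"],(v-s["cy"])/s["fy"],1]); o=T[:3,3]
    return o+d*(z-o[2])/d[2]
def proj(s,p):
    T=np.array(s["T"]); c=T[:3,:3].T@(np.array(p,float)-T[:3,3]); return np.array([s["fx"]*c[0]/c[2]+s["cx"],s["fy"]*c[1]/c[2]+s["cy"]])
def rot(o): w,x,y,z=o["orientation"]; return Ro.from_quat([x,y,z,w]).as_matrix()
def delta(target,yaw=None):
    "tool shift (m) to TCP target; turn in 45deg units so that tool x points at yaw (mod 180 deg)"
    o=robot.observe(); R=rot(o); d=R.T@(np.array(target,float)-o["tcp_pos"])/1000
    a=0; cur=np.degrees(np.arctan2(R[1,0],R[0,0]))
    if yaw is not None: a=(yaw-cur+90)%180-90; 
    print("shift",d.round(4),"turn(+=world ccw deg)",round(a,1),"-> turn units",round(-a/45,4),"cur yaw",round(cur,1),"q7",o["q"][6].round(2))
def show(s,name,box,size=(800,600)):
    x0,y0,x1,y1=box; cv2.imwrite(f"pics/{name}.png",cv2.resize(s["pixels"][y0:y1,x0:x1,::-1],size,interpolation=cv2.INTER_CUBIC))
E
python3 - <<'E'
from h import *
o=robot.observe(); print(rot(o).round(3))
s=robot.snapshot("top"); k=1/1.5625
for n,u,v,z in [("tab",400,320,120),("heart",258,298,20),("fork",212,322,10),("long",254,394,11),("elbow",560,305,11),("short",627,319,11),("kid",560,382,16)]:
    print(n,ray(s,u*k,v*k,z).round(), np.hypot(*ray(s,u*k,v*k,z)[:2]).round())
w=robot.snapshot("wrist"); print("wrist cam in tool (mm):",(rot(o).T@(np.array(w["T"])[:3,3]-o["tcp_pos"])).round(),(rot(o).T@np.array(w["T"])[:3,:3]).round(2), w["fx"])
# 2x2 montage of enlarged crops
p=s["pixels"][:,:,::-1]
def c(x0,y0): return cv2.resize(p[y0:y0+75,x0:x0+100],(400,300),interpolation=cv2.INTER_CUBIC)
cv2.imwrite("pics/mont.png",np.vstack([np.hstack([c(100,170),c(205,150)]),np.hstack([c(120,210),c(330,170)])]))
E
```

```text
[[ 0.35  -0.001 -0.937]
 [ 0.937 -0.002  0.35 ]
 [-0.002 -1.    -0.   ]]
tab [500.  29. 120.] 501.0
heart [558. 295.  20.] 631.0
fork [515. 384.  10.] 642.0
long [378. 302.  11.] 484.0
elbow [ 534. -283.   11.] 604.0
short [ 504. -411.   11.] 650.0
kid [ 387. -272.   16.] 473.0
wrist cam in tool (mm): [  -0. -155.   68.] [[ 1.   -0.    0.  ]
 [-0.   -0.25  0.97]
 [ 0.   -0.97 -0.25]] 307.0530171252463
```

View pics/mont.png

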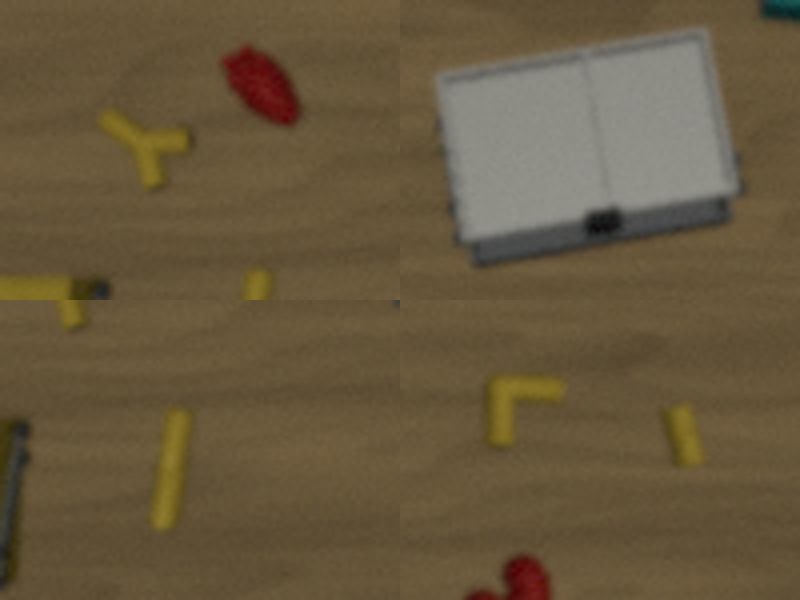

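The crops confirm this. The big white tray sits on the grey case, yawed about +10° and partly raised. The heart has stumps, and the long, short, Y and elbow vessels are clearly distinct. Next I move above the tab.

```bash
python3 -c "
from h import *
delta([500,29,250],10)"
```

```text
shift [-0.4473 -0.0204 -0.4582] turn(+=world ccw deg) -59.5 -> turn units 1.3223 cur yaw 69.5 q7 -0.04
```

Emit:
{"method": "jog_arm", "body": {"commands": [{"fingers": -1,"dx": -0.05,"dy": -0.02,"dz": -0.05,"turn": 0.1},{"fingers": -1,"dx": -0.1,"dy": -0.02,"dz": -0.1,"turn": 0.25},{"dx": -0.14,"dy": -0.02,"dz": -0.14,"turn": 0.4,"fingers": -1},{"dx": -0.18,"dy": -0.02,"dz": -0.18,"turn": 0.55,"fingers": -1},{"dx": -0.22,"dy": -0.02,"dz": -0.22,"turn": 0.7,"fingers": -1},{"dx": -0.26,"dy": -0.02,"dz": -0.265,"turn": 0.85,"fingers": -1},{"dx": -0.3,"dy": -0.02,"dz": -0.31,"turn": 1,"fingers": -1},{"dx": -0.34,"dy": -0.02,"dz": -0.35,"turn": 1,"fingers": -1},{"dx": -0.38,"dy": -0.02,"dz": -0.39,"turn": 1,"fingers": -1},{"dx": -0.42,"dy": -0.02,"dz": -0.43,"turn": 1,"fingers": -1},{"dx": -0.447,"dy": -0.02,"dz": -0.458,"turn": 1,"fingers": -1},{"dx": -0.447,"dy": -0.02,"dz": -0.458,"turn": 1,"fingers": -1}]}}

```text
time_s: 1.7
tcp_pos: [500.8, 25.4, 249.7]
orientation: [-0.69, 0.693, 0.147, -0.148]
force: [-0.7, 1.0, -0.9]
gripper_width: 1.0
```

```bash
python3 - <<'E'
from h import *
print(robot.observe()["tcp_pos"]); delta([500,29,250],10)
s=robot.snapshot("wrist"); show(s,"w1",(0,0,512,384))
print(proj(s,[500,29,120])*1.5625)
E
```

```text
[500.7956921   25.41544148 249.70243941]
shift [ 0.0007 -0.0003  0.0036] turn(+=world ccw deg) -14.1 -> turn units 0.313 cur yaw 24.1 q7 0.47
[395.96358257 282.16503724]
```

View pics/w1.png

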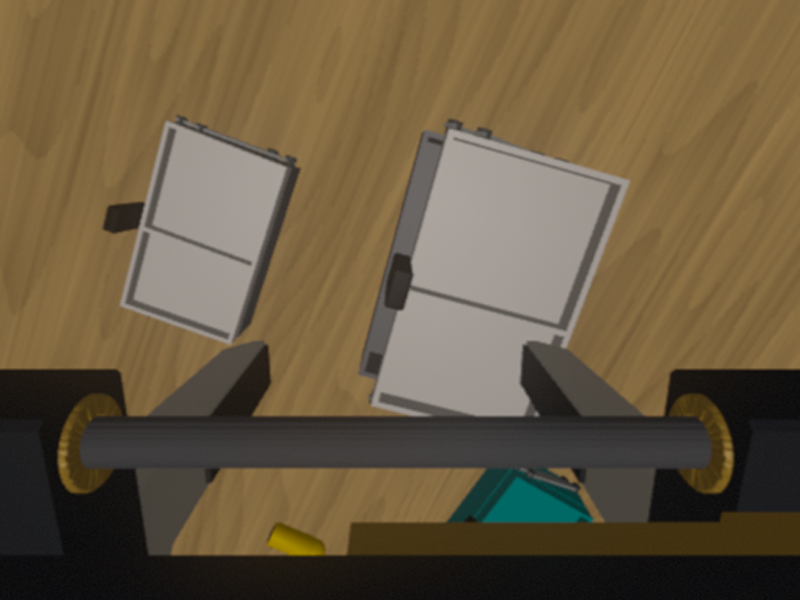

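The wrist view shows the case front-left and front-right rim corners at (425,132) and (361,374), tray corners at (449,130), (628,180) and (372,404), and the tab around (400,282). I'll fit the case pose and swing.

```bash
cat >> h.py <<'E'
def shiftarc(a):
    t=np.radians(20); return 90*(np.cos(t)-np.cos(t+a)), 90*(np.sin(t+a)-np.sin(t))
def cw(p,pt):
    "case-frame point -> world; p=(x,y,yaw)"
    c,s=np.cos(p[2]),np.sin(p[2]); return np.array([p[0]+c*pt[0]-s*pt[1],p[1]+s*pt[0]+c*pt[1],pt[2]])
E
python3 - <<'E'
from h import *
from scipy.optimize import least_squares
w=robot.snapshot("wrist"); t=robot.snapshot("top"); k=1/1.5625
C=lambda x,y:(205+(x-400)/4,150+y/4)
obs=[]
for (u,v),pt,tr in [((449,130),(-59,96,72),1),((628,180),(59,96,72),1),((372,404),(-59,-96,72),1),((425,132),(-59,96,50),0),((361,374),(-59,-96,50),0),((400,265),(-65,0,115),1)]: obs.append((w,(u*k,v*k),pt,tr))
for (u,v),pt,tr in [((462,242),(-59,96,72),1),((437,74),(59,96,72),1),((708,32),(59,-96,72),1),((740,192),(-59,-96,72),1)]: obs.append((t,C(u,v),pt,tr))
def res(p):
    dx,dz=shiftarc(p[3]); r=[]
    for s,uv,pt,tr in obs: r+=list(proj(s,cw(p,np.array(pt)+tr*np.array([dx,0,dz])))-uv)
    return np.array(r)
f=least_squares(res,[560,30,.17,.2],loss="soft_l1",x_scale=[10,10,.1,.1]); print(f.x,np.degrees(f.x[2])); print(res(f.x).reshape(-1,2).round(1))
dx,dz=shiftarc(f.x[3]); print("tab",cw(f.x,(-65+dx,0,95+dz)))
E
```

```text
[5.54421023e+02 4.06692724e+01 1.60638286e-01 2.56069894e-01] 9.20389579259474
[[-0.3 -0.7]
 [-0.2  0.3]
 [-0.8  0. ]
 [ 1.6 -1.1]
 [-0.3  1.3]
 [-0.9 15.5]
 [-0.7 -0.8]
 [-1.6 -0.3]
 [-1.9 -1.8]
 [-1.6 -0.9]]
tab [500.67608878  31.96074231 115.41682201]
```

```bash
python3 -c "
from h import *
delta([500.7,32,110],9.2)"
```

```text
shift [0.0019 0.1394 0.0006] turn(+=world ccw deg) -15.4 -> turn units 0.3423 cur yaw 24.6 q7 0.47
```

Emit:
{"method": "jog_arm", "body": {"commands": [{"fingers": -1,"dx": 0.002,"dy": 0.02,"dz": 0.0005,"turn": 0.2},{"fingers": -1,"dx": 0.002,"dy": 0.05,"dz": 0.0005,"turn": 0.342},{"fingers": -1,"dx": 0.002,"dy": 0.085,"dz": 0.0005,"turn": 0.342},{"fingers": -1,"dx": 0.002,"dy": 0.115,"dz": 0.0005,"turn": 0.342},{"fingers": -1,"dx": 0.002,"dy": 0.135,"dz": 0.0005,"turn": 0.342},{"fingers": -1,"dx": 0.002,"dy": 0.139,"dz": 0.0005,"turn": 0.342},{"fingers": -1,"dx": 0.002,"dy": 0.139,"dz": 0.0005,"turn": 0.342},{"fingers": 0.3,"dx": 0.002,"dy": 0.139,"dz": 0.0005,"turn": 0.342},{"fingers": 1,"dx": 0.002,"dy": 0.139,"dz": 0.0005,"turn": 0.342},{"fingers": 1,"dx": 0.002,"dy": 0.139,"dz": 0.0005,"turn": 0.342},{"fingers": 1,"dx": 0.002,"dy": 0.139,"dz": 0.0005,"turn": 0.342},{"fingers": 1,"dx": 0.002,"dy": 0.139,"dz": 0.0005,"turn": 0.342}], "newtons": 40}}

```text
time_s: 3.35
tcp_pos: [500.8, 31.9, 110.4]
orientation: [-0.705, 0.705, 0.056, -0.057]
force: [0.0, 0.4, -0.1]
gripper_width: 0.511
```

Emit:
{"method": "jog_arm", "body": {"commands": [{"fingers": 1},{"fingers": 1},{"fingers": 1}]}}

```text
invalid input
```

```bash
python3 - <<'E'
from h import *
o=robot.observe(); print(o["tcp_pos"],o["force"],o["gripper_width"]*93); R=rot(o); print(R.round(3))
# swing waypoints from a0 to 2.27(+) in tool axes
a0=.256; yaw=.1606
x0,z0=shiftarc(a0)
for a in np.linspace(a0,2.27,19)[1:]:
    x,z=shiftarc(a); d=np.array([np.cos(yaw)*(x-x0),np.sin(yaw)*(x-x0),z-z0]); print(a.round(2),(R.T@d/1000).round(4))
E
```

```text
[500.83960047  31.92821985 110.44293388] [ 0.01076826  0.43315128 -0.12716414] 47.52136644913439
[[ 0.987 -0.001 -0.16 ]
 [ 0.16  -0.     0.987]
 [-0.002 -1.    -0.   ]]
0.37 [ 0.0062 -0.008  -0.    ]
0.48 [ 0.0132 -0.0152 -0.    ]
0.59 [ 0.021  -0.0216 -0.    ]
0.7 [ 0.0294 -0.027  -0.    ]
0.82 [ 0.0384 -0.0315 -0.    ]
0.93 [ 0.0479 -0.035  -0.    ]
1.04 [ 0.0576 -0.0374 -0.    ]
1.15 [ 0.0676 -0.0387 -0.    ]
1.26 [ 0.0777 -0.0388 -0.    ]
1.37 [ 0.0877 -0.0379 -0.    ]
1.49 [ 0.0975 -0.0358 -0.    ]
1.6 [ 0.1071 -0.0327 -0.    ]
1.71 [ 0.1162 -0.0284 -0.    ]
1.82 [ 0.1249 -0.0232 -0.    ]
1.93 [ 0.1328 -0.0171 -0.    ]
2.05 [ 0.1401 -0.0101 -0.    ]
2.16 [ 0.1465 -0.0024 -0.    ]
2.27 [ 0.152  0.006 -0.   ]
```

Emit:
{"method": "jog_arm", "body": {"commands": [{"fingers": 1,"dx": 0,"dy": 0,"dz": 0,"turn": 0},{"fingers": 1,"dx": 0,"dy": 0,"dz": 0,"turn": 0},{"fingers": 1,"dx": 0,"dy": 0,"dz": 0,"turn": 0},{"fingers": 1,"dx": 0,"dy": 0,"dz": 0,"turn": 0},{"fingers": 1,"dx": 0,"dy": 0,"dz": 0,"turn": 0},{"fingers": 1,"dx": 0,"dy": 0,"dz": 0,"turn": 0}], "newtons": 40}}

```text
time_s: 4.1
tcp_pos: [500.6, 31.8, 110.4]
orientation: [-0.705, 0.705, 0.056, -0.057]
force: [-1.5, -0.2, -0.2]
gripper_width: 0.124
```

Emit:
{"method": "jog_arm", "body": {"commands": [{"fingers": 1,"dx": 0.003,"dy": -0.004,"dz": 0,"turn": 0},{"fingers": 1,"dx": 0.0062,"dy": -0.008,"dz": 0,"turn": 0},{"fingers": 1,"dx": 0.0132,"dy": -0.0152,"dz": 0,"turn": 0},{"fingers": 1,"dx": 0.021,"dy": -0.0216,"dz": 0,"turn": 0},{"fingers": 1,"dx": 0.0294,"dy": -0.027,"dz": 0,"turn": 0},{"fingers": 1,"dx": 0.0384,"dy": -0.0315,"dz": 0,"turn": 0},{"fingers": 1,"dx": 0.0479,"dy": -0.035,"dz": 0,"turn": 0},{"fingers": 1,"dx": 0.0576,"dy": -0.0374,"dz": 0,"turn": 0},{"fingers": 1,"dx": 0.0676,"dy": -0.0387,"dz": 0,"turn": 0},{"fingers": 1,"dx": 0.0777,"dy": -0.0388,"dz": 0,"turn": 0},{"fingers": 1,"dx": 0.0777,"dy": -0.0388,"dz": 0,"turn": 0}]}}

```text
time_s: 5.48
tcp_pos: [575.3, 43.8, 146.4]
orientation: [-0.704, 0.705, 0.053, -0.06]
force: [0.0, -2.5, -28.3]
gripper_width: 0.127
```

```bash
python3 - <<'E'
from h import *
o=robot.observe(); print(o["tcp_pos"]-[500.6,31.8,110.4],o["force"],o["gripper_width"]*93)
x,z=shiftarc(1.26);x0,z0=shiftarc(.256);print(.987*(x-x0),.16*(x-x0),z-z0)
x0,z0=shiftarc(1.26)
for a in np.linspace(1.26,2.27,11): x,z=shiftarc(a); print(a.round(2),((x-x0)/1000).round(4),(-(z-z0)/1000).round(4))
E
```

```text
[74.65849682 11.95142102 36.02553334] [  0.03134914  -2.50879761 -28.25848061] 11.824657043740926
76.45818625935046 12.394437488851139 38.740641662897474
1.26 0.0 -0.0
1.36 0.0091 0.0008
1.46 0.018 0.0025
1.56 0.0267 0.0051
1.66 0.0351 0.0086
1.76 0.0431 0.0129
1.87 0.0506 0.018
1.97 0.0576 0.0238
2.07 0.0639 0.0303
2.17 0.0696 0.0374
2.27 0.0745 0.045
```

Emit:
{"method": "jog_arm", "body": {"commands": [{"fingers": 1,"dx": 0.0045,"dy": 0.0003,"dz": 0,"turn": 0},{"fingers": 1,"dx": 0.0091,"dy": 0.0011,"dz": 0,"turn": 0},{"fingers": 1,"dx": 0.018,"dy": 0.003,"dz": 0,"turn": 0},{"fingers": 1,"dx": 0.0267,"dy": 0.0057,"dz": 0,"turn": 0},{"fingers": 1,"dx": 0.0351,"dy": 0.0092,"dz": 0,"turn": 0},{"fingers": 1,"dx": 0.0431,"dy": 0.0135,"dz": 0,"turn": 0},{"fingers": 1,"dx": 0.0506,"dy": 0.0186,"dz": 0,"turn": 0},{"fingers": 1,"dx": 0.0576,"dy": 0.0244,"dz": 0,"turn": 0},{"fingers": 1,"dx": 0.0639,"dy": 0.031,"dz": 0,"turn": 0},{"fingers": 1,"dx": 0.0696,"dy": 0.0381,"dz": 0,"turn": 0},{"fingers": 1,"dx": 0.0745,"dy": 0.0455,"dz": 0,"turn": 0},{"fingers": 1,"dx": 0.0745,"dy": 0.0455,"dz": 0,"turn": 0}]}}

```text
time_s: 6.98
tcp_pos: [648.3, 55.2, 101.6]
orientation: [-0.704, 0.705, 0.053, -0.06]
force: [-5.8, -2.5, -9.5]
gripper_width: 0.127
```

```bash
python3 - <<'E'
from h import *
o=robot.observe(); print(o["tcp_pos"]-[500.6,31.8,110.4],o["force"],o["gripper_width"]*93)
E
```

```text
[147.71143279  23.41977195  -8.76880454] [-5.76094217 -2.54634698 -9.45489764] 11.829095125679173
```

Emit:
{"method": "jog_arm", "body": {"commands": [{"fingers": 1,"dx": 0.002,"dy": 0.003,"dz": 0,"turn": 0},{"fingers": 1,"dx": 0.003,"dy": 0.006,"dz": 0,"turn": 0},{"fingers": 1,"dx": 0.003,"dy": 0.006,"dz": 0,"turn": 0},{"fingers": 1,"dx": 0.003,"dy": 0.006,"dz": 0,"turn": 0}]}}

```text
time_s: 7.48
tcp_pos: [648.7, 55.2, 100.9]
orientation: [0.705, -0.705, -0.051, 0.062]
force: [-16.9, -2.0, 11.1]
gripper_width: 0.132
```

Tray at its stop (a≈2.27). I release it, rise and go to the heart.

Emit:
{"method": "jog_arm", "body": {"commands": [{"fingers": 0.3,"dx": -0.001,"dy": -0.002,"dz": 0,"turn": 0},{"fingers": 0.3,"dx": -0.001,"dy": -0.002,"dz": 0,"turn": 0},{"fingers": 0.3,"dx": -0.001,"dy": -0.002,"dz": 0,"turn": 0},{"fingers": 0.3,"dx": -0.001,"dy": -0.03,"dz": 0,"turn": 0},{"fingers": 0.3,"dx": -0.001,"dy": -0.08,"dz": 0,"turn": 0},{"fingers": -1,"dx": -0.001,"dy": -0.12,"dz": 0,"turn": 0},{"fingers": -1,"dx": -0.001,"dy": -0.12,"dz": 0,"turn": 0}]}}

```text
time_s: 8.35
tcp_pos: [652.6, 55.1, 225.3]
orientation: [0.705, -0.705, -0.055, 0.059]
force: [0.4, -0.3, 0.1]
gripper_width: 0.517
```

```bash
python3 -c "
from h import *
delta([558,295,200],-45)"
```

```text
shift [-0.0549  0.0258  0.2519] turn(+=world ccw deg) -54.2 -> turn units 1.2043 cur yaw 9.2 q7 0.24
```

Emit:
{"method": "jog_arm", "body": {"commands": [{"fingers": -1,"dx": -0.01,"dy": 0,"dz": 0.04,"turn": 0.2},{"fingers": -1,"dx": -0.02,"dy": 0,"dz": 0.09,"turn": 0.4},{"fingers": -1,"dx": -0.03,"dy": 0,"dz": 0.14,"turn": 0.6},{"fingers": -1,"dx": -0.04,"dy": 0.01,"dz": 0.19,"turn": 0.8},{"fingers": -1,"dx": -0.05,"dy": 0.02,"dz": 0.23,"turn": 1},{"fingers": -1,"dx": -0.055,"dy": 0.025,"dz": 0.252,"turn": 1},{"fingers": -1,"dx": -0.055,"dy": 0.025,"dz": 0.252,"turn": 1},{"fingers": -1,"dx": -0.055,"dy": 0.025,"dz": 0.252,"turn": 1}]}}

```text
time_s: 9.35
tcp_pos: [559.4, 292.3, 201.4]
orientation: [-0.672, 0.674, -0.219, 0.217]
force: [0.8, -0.5, 0.6]
gripper_width: 0.997
```

```bash
python3 - <<'E'
from h import *
print(robot.observe()["tcp_pos"]); delta([558,295,200],-45)
s=robot.snapshot("wrist"); show(s,"w2",(0,0,512,384))
print(proj(s,[558,295,20])*1.5625)
E
```

```text
[559.38097043 292.27836828 201.35633878]
shift [-0.0027  0.0014  0.0014] turn(+=world ccw deg) -9.1 -> turn units 0.2012 cur yaw -35.9 q7 -0.8
[390.90089265 269.60030447]
```

View pics/w2.png

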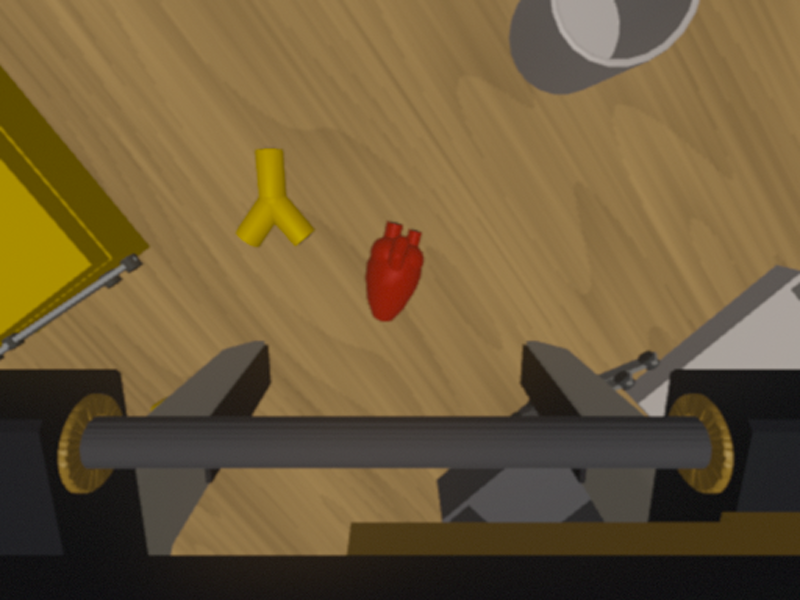

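The heart's tip is at (385,317), the stumps end at (403,228) and its body is around (394,272). The Y's stem end is at (270,152), its junction at (273,197) and its branch ends at (250,240) and (304,236).

```bash
python3 - <<'E'
from h import *
s=robot.snapshot("wrist"); k=1/1.5625
g=lambda u,v,z: ray(s,u*k,v*k,z)
ti,st,l,r=g(386,317,18),g(403,230,28),g(366,275,20),g(423,265,20)
d=st-ti; yh=np.degrees(np.arctan2(d[1],d[0])); print("heart",ti,st,np.hypot(*d[:2]),"yaw",yh,"mid L/R",(l+r)/2,np.hypot(*(l-r)[:2]))
u=d[:2]/np.hypot(*d[:2]); print("tip+31",ti[:2]+31*u)
e,j,b1,b2=g(270,150,10.5),g(273,197,10.5),g(250,242,10),g(306,237,10)
m=(b1+b2)/2; f=m-e; print("fork stem end",e,"junction",j,"branches mid",m,"yaw",np.degrees(np.arctan2(f[1],f[0])),np.hypot(*f[:2]), "pt",e[:2]+23*f[:2]/np.hypot(*f[:2]))
delta(list(ti[:2]+31*u)+[25],yh-90)
E
```

```text
heart [534.09802208 267.94557233  18.        ] [582.04257768 313.38720816  28.        ] 66.05772232891795 yaw 43.46473644554951 mid L/R [560.03055167 293.08622403  20.        ] 41.276797885427975
tip+31 [556.59775672 289.27072041]
fork stem end [538.98532959 410.14296071  10.5       ] junction [520.35733595 384.39547908  10.5       ] branches mid [503.90131302 359.09274969  10.        ] yaw -124.49861156589317 61.943621652834175 pt [525.95844547 391.18774269]
shift [-1.000e-04  1.766e-01 -3.500e-03] turn(+=world ccw deg) -10.5 -> turn units 0.2337 cur yaw -36.0 q7 -0.8
```

Emit:
{"method": "jog_arm", "body": {"commands": [{"fingers": -1,"dx": 0,"dy": 0.04,"dz": -0.001,"turn": 0.234},{"fingers": -1,"dx": 0,"dy": 0.09,"dz": -0.0015,"turn": 0.234},{"fingers": -1,"dx": 0,"dy": 0.14,"dz": -0.0015,"turn": 0.234},{"fingers": -1,"dx": 0,"dy": 0.175,"dz": -0.0015,"turn": 0.234},{"fingers": -1,"dx": 0,"dy": 0.186,"dz": -0.0015,"turn": 0.234},{"fingers": 0,"dx": 0,"dy": 0.187,"dz": -0.0015,"turn": 0.234},{"fingers": 1,"dx": 0,"dy": 0.187,"dz": -0.0015,"turn": 0.234},{"fingers": 1,"dx": 0,"dy": 0.187,"dz": -0.0015,"turn": 0.234},{"fingers": 1,"dx": 0,"dy": 0.187,"dz": -0.0015,"turn": 0.234},{"fingers": 1,"dx": 0,"dy": 0.187,"dz": -0.0015,"turn": 0.234},{"fingers": 1,"dx": 0,"dy": 0.187,"dz": -0.0015,"turn": 0.234},{"fingers": 1,"dx": 0,"dy": 0.187,"dz": -0.0015,"turn": 0.234}], "newtons": 20}}

```text
time_s: 10.95
tcp_pos: [557.7, 291.1, 14.8]
orientation: [-0.649, 0.65, -0.281, 0.278]
force: [0.2, -0.2, 1.7]
gripper_width: 0.418
```

```bash
python3 -c "
from h import *
o=robot.observe(); print(o['tcp_pos'],o['gripper_width']*93,o['force'])
p=cw((554.4,40.7,.1606),(0,42,0)); print(p); delta([p[0],p[1],160],-80.8)"
```

```text
[557.70757572 291.14647865  14.79597058] 38.90102289114595 [ 0.17748322 -0.2221162   1.71005068]
[547.6837584   82.15952362   0.        ]
shift [ 0.1444 -0.1451 -0.1515] turn(+=world ccw deg) -34.3 -> turn units 0.7614 cur yaw -46.5 q7 -0.83
```

Emit:
{"method": "jog_arm", "body": {"commands": [{"fingers": 1,"dx": 0,"dy": -0.03,"dz": 0,"turn": 0},{"fingers": 1,"dx": 0,"dy": -0.08,"dz": 0,"turn": 0},{"fingers": 1,"dx": 0.02,"dy": -0.125,"dz": -0.02,"turn": 0.1},{"fingers": 1,"dx": 0.05,"dy": -0.145,"dz": -0.05,"turn": 0.3},{"fingers": 1,"dx": 0.085,"dy": -0.145,"dz": -0.085,"turn": 0.5},{"fingers": 1,"dx": 0.12,"dy": -0.145,"dz": -0.12,"turn": 0.7},{"fingers": 1,"dx": 0.14,"dy": -0.145,"dz": -0.155,"turn": 0.76},{"fingers": 1,"dx": 0.14,"dy": -0.145,"dz": -0.155,"turn": 0.76},{"fingers": 1,"dx": 0.14,"dy": -0.145,"dz": -0.155,"turn": 0.76}]}}

```text
time_s: 12.08
tcp_pos: [542.2, 83.9, 159.7]
orientation: [-0.538, 0.54, -0.459, 0.456]
force: [0.6, 0.9, -0.3]
gripper_width: 0.417
```

```bash
python3 - <<'E'
from h import *
o=robot.observe(); print(o['tcp_pos'],o['gripper_width']*93,o['force'])
p=cw((552.5,40.2,.1606),(-4,42,0)); delta([p[0],p[1],19.5],-80.8)
t=robot.snapshot("top"); s=robot.snapshot("side")
a=cv2.resize(t["pixels"][130:250,190:350,::-1],(400,300),interpolation=cv2.INTER_CUBIC)
b=cv2.resize(s["pixels"][120:270,180:380,::-1],(400,300),interpolation=cv2.INTER_CUBIC)
cv2.imwrite("pics/m2.png",np.hstack([a,b]))
for q in [(-59,96,50),(-59,-96,50),(59,96,50),(0,-4,44)]: print(q,(proj(t,cw((552.5,40.2,.1606),q))-[190,130])*2.5)
E
```

```text
[542.20237923  83.92052469 159.73304522] 38.7790309636049 [ 0.57891301  0.94369786 -0.25932273]
shift [ 0.003   0.1402 -0.0003] turn(+=world ccw deg) -0.1 -> turn units 0.0027 cur yaw -80.7 q7 -1.06
(-59, 96, 50) [ 79.52630524 213.40865284]
(-59, -96, 50) [244.01859332 183.14306907]
(59, 96, 50) [ 62.22294521 113.55037526]
(0, -4, 44) [156.07662406 148.35795901]
```

View pics/m2.png

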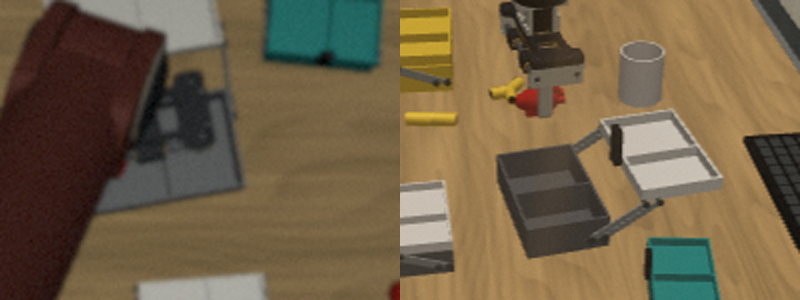

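Emit:
{"method": "jog_arm", "body": {"commands": [{"fingers": 1,"dx": 0.003,"dy": 0.03,"dz": 0,"turn": 0},{"fingers": 1,"dx": 0.003,"dy": 0.06,"dz": 0,"turn": 0},{"fingers": 1,"dx": 0.003,"dy": 0.09,"dz": 0,"turn": 0},{"fingers": 1,"dx": 0.003,"dy": 0.115,"dz": 0,"turn": 0},{"fingers": 1,"dx": 0.003,"dy": 0.132,"dz": 0,"turn": 0},{"fingers": 1,"dx": 0.003,"dy": 0.14,"dz": 0,"turn": 0},{"fingers": 1,"dx": 0.003,"dy": 0.1405,"dz": 0,"turn": 0},{"fingers": 1,"dx": 0.003,"dy": 0.1405,"dz": 0,"turn": 0}]}}

```text
time_s: 13.18
tcp_pos: [542.8, 81.9, 19.7]
orientation: [-0.539, 0.54, -0.458, 0.456]
force: [-0.2, -0.2, -0.1]
gripper_width: 0.419
```

Emit:
{"method": "jog_arm", "body": {"commands": [{"fingers": 1,"dx": 0,"dy": 0.001,"dz": 0,"turn": 0},{"fingers": -0.1,"dx": 0,"dy": 0.001,"dz": 0,"turn": 0},{"fingers": -0.1,"dx": 0,"dy": 0.001,"dz": 0,"turn": 0},{"fingers": -0.1,"dx": 0,"dy": 0.001,"dz": 0,"turn": 0},{"fingers": -0.1,"dx": 0,"dy": -0.02,"dz": 0,"turn": 0},{"fingers": -0.1,"dx": 0,"dy": -0.06,"dz": 0,"turn": 0},{"fingers": -0.1,"dx": 0,"dy": -0.11,"dz": 0,"turn": 0},{"fingers": -1,"dx": 0,"dy": -0.15,"dz": 0,"turn": 0},{"fingers": -1,"dx": 0,"dy": -0.18,"dz": 0,"turn": 0},{"fingers": -1,"dx": 0,"dy": -0.18,"dz": 0,"turn": 0}]}}

```text
time_s: 14.42
tcp_pos: [544.7, 81.5, 201.9]
orientation: [0.54, -0.539, 0.457, -0.457]
force: [1.0, -0.2, 0.0]
gripper_width: 0.823
```

```bash
python3 - <<'E'
from h import *
s=robot.snapshot("top"); k=1/4
# long vessel ends from montage lower-left crop (origin 120,210; scale 4)
a=ray(s,120+177*k,210+(412-300)*k,11); b=ray(s,120+163*k,210+(527-300)*k,11)
d=a-b; y=np.degrees(np.arctan2(d[1],d[0])); print(a,b,np.hypot(*d[:2]),y,(a+b)/2)
m=(a+b)/2; delta([m[0],m[1],190],y-90)
E
```

```text
[419.17665119 297.73408218  11.        ] [336.70371699 306.76155288  11.        ] 82.96553563113805 -6.2467154214018965 [377.94018409 302.24781753  11.        ]
shift [-0.2445  0.0107 -0.127 ] turn(+=world ccw deg) -15.7 -> turn units 0.3489 cur yaw -80.5 q7 -1.09
```

Emit:
{"method": "jog_arm", "body": {"commands": [{"fingers": -1,"dx": -0.04,"dy": 0,"dz": -0.02,"turn": 0.05},{"fingers": -1,"dx": -0.085,"dy": 0,"dz": -0.043,"turn": 0.1},{"fingers": -1,"dx": -0.13,"dy": 0.005,"dz": -0.066,"turn": 0.2},{"fingers": -1,"dx": -0.175,"dy": 0.01,"dz": -0.09,"turn": 0.3},{"fingers": -1,"dx": -0.22,"dy": 0.01,"dz": -0.115,"turn": 0.35},{"fingers": -1,"dx": -0.244,"dy": 0.01,"dz": -0.127,"turn": 0.35},{"fingers": -1,"dx": -0.244,"dy": 0.01,"dz": -0.127,"turn": 0.35},{"fingers": -1,"dx": -0.244,"dy": 0.01,"dz": -0.127,"turn": 0.35}]}}

```text
time_s: 15.48
tcp_pos: [378.4, 300.3, 190.1]
orientation: [0.471, -0.472, 0.527, -0.527]
force: [0.6, -0.0, -0.0]
gripper_width: 0.999
```

```bash
python3 - <<'E'
from h import *
print(robot.observe()["tcp_pos"],robot.observe()["q"].round(2)); delta([378,302,190],-96)
s=robot.snapshot("wrist"); show(s,"w3",(0,0,512,384))
print(proj(s,[378,302,11])*1.5625)
E
```

```text
[378.439669   300.25657301 190.09453153] [-1.33  0.56  0.94  1.96 -0.57  0.91 -1.77]
shift [-0.0017  0.0001 -0.0006] turn(+=world ccw deg) 0.4 -> turn units -0.0089 cur yaw -96.4 q7 -1.77
[391.89591851 274.16228961]
```

View pics/w3.png

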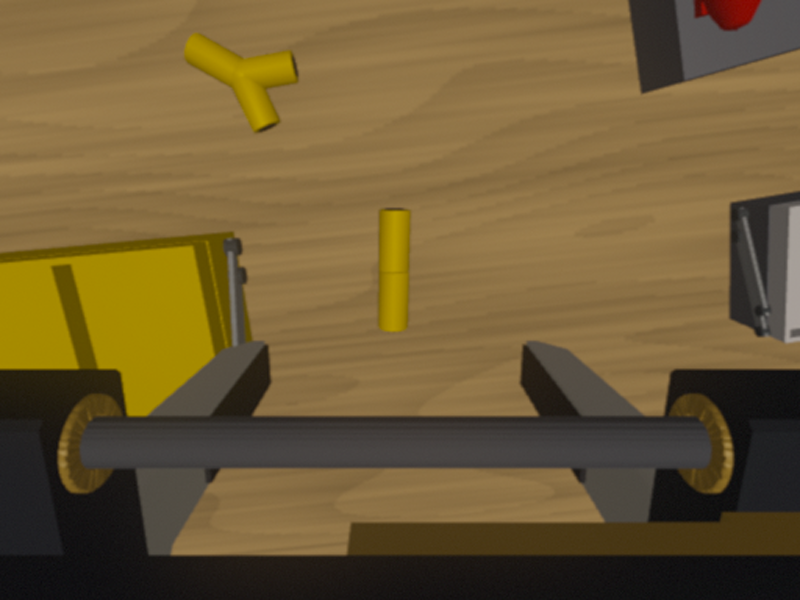

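The long vessel has ends at (395,209) and (393,330) and its seam at (394,271). The heart is visible in the wide bay, top right. The yellow case on the left is close to where the gripper body will come down, so I'll triangulate its edge.

```bash
python3 - <<'E'
from h import *
from scipy.optimize import least_squares
s=robot.snapshot("wrist"); t=robot.snapshot("top"); d=robot.snapshot("side"); k=1/1.5625
m=(ray(s,395*k,209*k,11)+ray(s,393*k,331*k,11))/2; v=ray(s,395*k,209*k,11)-ray(s,393*k,331*k,11)
print(m,np.hypot(*v[:2]),np.degrees(np.arctan2(v[1],v[0])))
for z in (22,): print("seam",ray(s,394*k,271*k,z))
obs=[(t,(185,374)),(d,(322,228))]
f=least_squares(lambda p:np.concatenate([proj(c,p)-np.array(uv)*k for c,uv in obs]),[400,400,70]); print("yellow tray back-right corner",f.x,f.fun)
obs=[(t,(183,441)),(d,(270,236))]
f=least_squares(lambda p:np.concatenate([proj(c,p)-np.array(uv)*k for c,uv in obs]),[400,400,70]); print("yellow tray front-right corner",f.x,f.fun)
R=rot(robot.observe()); print("yellow in tool x:",(R.T@(f.x-m))[0])
a=cv2.resize(t["pixels"][220:295,40:140,::-1],(400,300),interpolation=cv2.INTER_CUBIC)
b=cv2.resize(d["pixels"][112:172,160:240,::-1],(400,300),interpolation=cv2.INTER_CUBIC)
cv2.imwrite("pics/m3.png",np.hstack([a,b]))
E
```

```text
[379.81365675 300.20552513  11.        ] 88.05966740219226 -7.404992706840733
seam [382.68563898 299.82977532  22.        ]
yellow tray back-right corner [419.42314367 407.0432485   77.87415742] [-0.031627   -0.79702702 -1.00638102  0.09112377]
yellow tray front-right corner [303.44407831 412.57435049  62.33778808] [-0.04862033 -0.80906344 -1.04230997  0.00702684]
yellow in tool x: -103.09603327766015
```

View pics/m3.png

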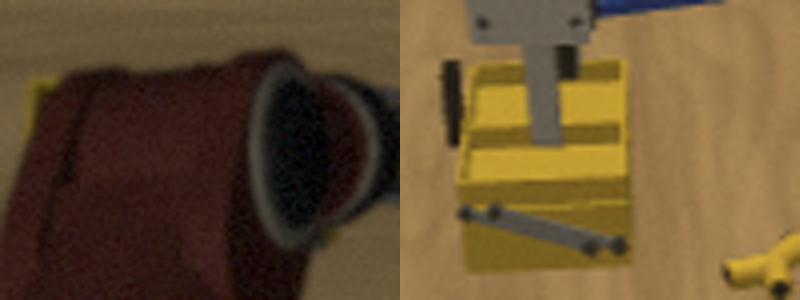

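```bash
python3 -c "
from h import *
delta([381,300,13],-97.2)"
```

```text
shift [0.0003 0.1777 0.0024] turn(+=world ccw deg) -0.7 -> turn units 0.0163 cur yaw -96.5 q7 -1.77
```

Emit:
{"method": "jog_arm", "body": {"commands": [{"fingers": -1,"dx": 0,"dy": 0.04,"dz": 0.002,"turn": 0.016},{"fingers": -0.7,"dx": 0,"dy": 0.09,"dz": 0.002,"turn": 0.016},{"fingers": -0.5,"dx": 0,"dy": 0.135,"dz": 0.002,"turn": 0.016},{"fingers": -0.3,"dx": 0,"dy": 0.165,"dz": 0.002,"turn": 0.016},{"fingers": -0.2,"dx": 0,"dy": 0.176,"dz": 0.002,"turn": 0.016},{"fingers": 0,"dx": 0,"dy": 0.1775,"dz": 0.002,"turn": 0.016},{"fingers": 1,"dx": 0,"dy": 0.1775,"dz": 0.002,"turn": 0.016},{"fingers": 1,"dx": 0,"dy": 0.1775,"dz": 0.002,"turn": 0.016},{"fingers": 1,"dx": 0,"dy": 0.1775,"dz": 0.002,"turn": 0.016},{"fingers": 1,"dx": 0,"dy": 0.1775,"dz": 0.002,"turn": 0.016},{"fingers": 1,"dx": 0,"dy": 0.1775,"dz": 0.002,"turn": 0.016},{"fingers": 1,"dx": 0,"dy": 0.1775,"dz": 0.002,"turn": 0.016}]}}

```text
time_s: 17.18
tcp_pos: [381.0, 300.7, 13.9]
orientation: [0.468, -0.467, 0.531, -0.53]
force: [-0.9, 0.0, 6.4]
gripper_width: 0.232
```

```bash
python3 -c "
from h import *
o=robot.observe(); print(o['tcp_pos'],o['gripper_width']*93,o['force'])
p=cw((552.5,40.2,.1606),(0,-52,0)); print(p); delta([p[0],p[1],160],-80.8)"
```

```text
[380.96056604 300.7391721   13.85356307] 21.61867157054649 [-0.93943552  0.04208324  6.35212724]
[560.81534674 -11.13083877   0.        ]
shift [ 0.2866 -0.147   0.2173] turn(+=world ccw deg) 16.4 -> turn units -0.364 cur yaw -97.2 q7 -1.48
```

Emit:
{"method": "jog_arm", "body": {"commands": [{"fingers": 1,"dx": 0,"dy": -0.03,"dz": 0,"turn": 0},{"fingers": 1,"dx": 0,"dy": -0.085,"dz": 0,"turn": 0},{"fingers": 1,"dx": 0.02,"dy": -0.135,"dz": 0.015,"turn": -0.02},{"fingers": 1,"dx": 0.06,"dy": -0.147,"dz": 0.045,"turn": -0.08},{"fingers": 1,"dx": 0.1,"dy": -0.147,"dz": 0.077,"turn": -0.15},{"fingers": 1,"dx": 0.145,"dy": -0.147,"dz": 0.11,"turn": -0.22},{"fingers": 1,"dx": 0.19,"dy": -0.147,"dz": 0.144,"turn": -0.29},{"fingers": 1,"dx": 0.235,"dy": -0.147,"dz": 0.178,"turn": -0.36},{"fingers": 1,"dx": 0.27,"dy": -0.147,"dz": 0.205,"turn": -0.364},{"fingers": 1,"dx": 0.2866,"dy": -0.147,"dz": 0.217,"turn": -0.364},{"fingers": 1,"dx": 0.2866,"dy": -0.147,"dz": 0.217,"turn": -0.364},{"fingers": 1,"dx": 0.2866,"dy": -0.147,"dz": 0.217,"turn": -0.364}]}}

```text
time_s: 18.68
tcp_pos: [559.7, -9.5, 159.5]
orientation: [0.539, -0.538, 0.459, -0.456]
force: [-0.5, 0.0, -0.7]
gripper_width: 0.229
```

```bash
python3 - <<'E'
from h import *
o=robot.observe(); print(o['tcp_pos'],o['gripper_width']*93,o['force'])
p=cw((552.5,40.2,.1606),(0,-52,0)); delta([p[0],p[1],18.5],-80.8)
s=robot.snapshot("wrist"); show(s,"w4",(0,0,512,384))
print(proj(s,cw((552.5,40.2,.1606),(-59,-96,50)))*1.5625,proj(s,cw((552.5,40.2,.1606),(0,-10,50)))*1.5625)
E
```

```text
[559.71615579  -9.51943755 159.47974952] 21.33284329875372 [-0.45372684  0.01076015 -0.74698551]
shift [0.0023 0.141  0.0011] turn(+=world ccw deg) -0.1 -> turn units 0.0017 cur yaw -80.7 q7 -0.9
[471.24620706 392.18463926] [324.04768583 296.210996  ]
```

View pics/w4.png

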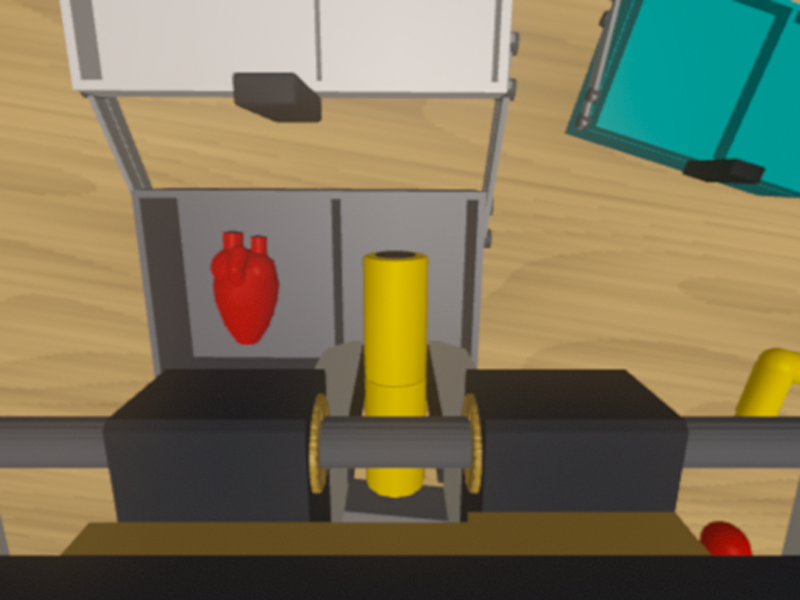

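Heart upright in the wide bay at (246,290), the long vessel is held square over the narrow bay. Lowering.

Emit:
{"method": "jog_arm", "body": {"commands": [{"fingers": 1,"dx": 0.0035,"dy": 0.03,"dz": 0.001,"turn": 0},{"fingers": 1,"dx": 0.0035,"dy": 0.06,"dz": 0.001,"turn": 0},{"fingers": 1,"dx": 0.0035,"dy": 0.09,"dz": 0.001,"turn": 0},{"fingers": 1,"dx": 0.0035,"dy": 0.115,"dz": 0.001,"turn": 0},{"fingers": 1,"dx": 0.0035,"dy": 0.132,"dz": 0.001,"turn": 0},{"fingers": 1,"dx": 0.0035,"dy": 0.14,"dz": 0.001,"turn": 0},{"fingers": 1,"dx": 0.0035,"dy": 0.1415,"dz": 0.001,"turn": 0},{"fingers": 1,"dx": 0.0035,"dy": 0.1415,"dz": 0.001,"turn": 0}]}}

```text
time_s: 19.73
tcp_pos: [561.6, -12.0, 18.7]
orientation: [0.54, -0.538, 0.459, -0.457]
force: [0.4, -0.3, -0.2]
gripper_width: 0.229
```

Emit:
{"method": "jog_arm", "body": {"commands": [{"fingers": 1,"dx": 0,"dy": 0.0008,"dz": 0,"turn": 0},{"fingers": 0.22,"dx": 0,"dy": 0.0008,"dz": 0,"turn": 0},{"fingers": 0.22,"dx": 0,"dy": 0.0008,"dz": 0,"turn": 0},{"fingers": 0.22,"dx": 0,"dy": 0.0008,"dz": 0,"turn": 0},{"fingers": 0.22,"dx": 0,"dy": -0.015,"dz": 0,"turn": 0},{"fingers": 0.22,"dx": 0,"dy": -0.05,"dz": 0,"turn": 0},{"fingers": 0.22,"dx": 0,"dy": -0.1,"dz": 0,"turn": 0},{"fingers": 0,"dx": 0,"dy": -0.15,"dz": 0,"turn": 0},{"fingers": 0,"dx": 0,"dy": -0.19,"dz": 0,"turn": -0.2},{"fingers": 0,"dx": 0,"dy": -0.2,"dz": 0,"turn": -0.4},{"fingers": 0,"dx": 0,"dy": -0.2,"dz": 0,"turn": -0.6},{"fingers": 0,"dx": 0,"dy": -0.2,"dz": 0,"turn": -0.8}]}}

```text
time_s: 21.22
tcp_pos: [561.6, -13.0, 220.1]
orientation: [0.656, -0.654, 0.267, -0.267]
force: [0.2, -0.0, -0.2]
gripper_width: 0.501
```

```bash
python3 - <<'E'
from h import *
s=robot.snapshot("wrist"); show(s,"w5",(0,0,512,384))
delta([649.5,55.2,190],9.2)
E
```

```text
shift [0.0154 0.0304 0.1103] turn(+=world ccw deg) 53.4 -> turn units -1.1874 cur yaw -44.2 q7 -0.43
```

View pics/w5.png

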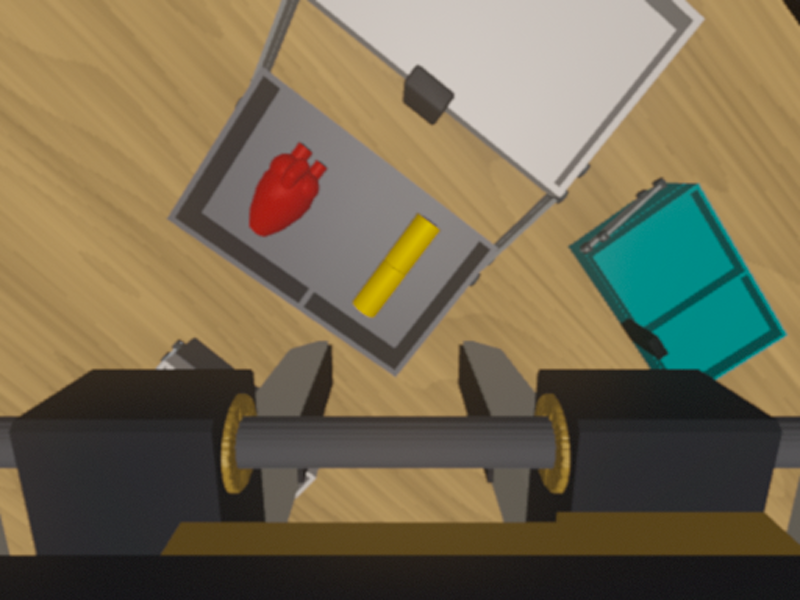

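The heart at (287,190) and the long vessel at (395,265) lie in their bays. Now the tab, which is at (430,90).

Emit:
{"method": "jog_arm", "body": {"commands": [{"fingers": 0,"dx": 0.005,"dy": 0,"dz": 0.03,"turn": -0.2},{"fingers": 0,"dx": 0.01,"dy": 0,"dz": 0.07,"turn": -0.4},{"fingers": 0,"dx": 0.0154,"dy": 0.01,"dz": 0.11,"turn": -0.6},{"fingers": 0,"dx": 0.0154,"dy": 0.02,"dz": 0.1103,"turn": -0.8},{"fingers": 0,"dx": 0.0154,"dy": 0.03,"dz": 0.1103,"turn": -1},{"fingers": 0,"dx": 0.0154,"dy": 0.03,"dz": 0.1103,"turn": -1},{"fingers": 0,"dx": 0.0154,"dy": 0.03,"dz": 0.1103,"turn": -1}]}}

```text
time_s: 22.15
tcp_pos: [649.7, 54.9, 191.3]
orientation: [0.708, -0.706, -0.004, 0.003]
force: [0.8, -0.4, 0.5]
gripper_width: 0.501
```

```bash
python3 - <<'E'
from h import *
delta([649.5,55.2,101.5],9.2)
E
```

```text
shift [-0.0004  0.0898  0.0001] turn(+=world ccw deg) 8.6 -> turn units -0.1921 cur yaw 0.6 q7 0.11
```

Emit:
{"method": "jog_arm", "body": {"commands": [{"fingers": 0,"dx": 0,"dy": 0.02,"dz": 0,"turn": -0.19},{"fingers": 0,"dx": 0,"dy": 0.05,"dz": 0,"turn": -0.19},{"fingers": 0,"dx": 0,"dy": 0.08,"dz": 0,"turn": -0.19},{"fingers": 0,"dx": 0,"dy": 0.09,"dz": 0,"turn": -0.19},{"fingers": 0,"dx": 0,"dy": 0.09,"dz": 0,"turn": -0.19},{"fingers": 1,"dx": 0,"dy": 0.09,"dz": 0,"turn": -0.19},{"fingers": 1,"dx": 0,"dy": 0.09,"dz": 0,"turn": -0.19},{"fingers": 1,"dx": 0,"dy": 0.09,"dz": 0,"turn": -0.19},{"fingers": 1,"dx": 0,"dy": 0.09,"dz": 0,"turn": -0.19},{"fingers": 1,"dx": 0,"dy": 0.09,"dz": 0,"turn": -0.19},{"fingers": 1,"dx": 0,"dy": 0.09,"dz": 0,"turn": -0.19}], "newtons": 40}}

```text
time_s: 23.52
tcp_pos: [648.6, 54.9, 101.5]
orientation: [0.706, -0.704, -0.056, 0.056]
force: [-4.6, -0.9, 5.0]
gripper_width: 0.128
```

```bash
python3 - <<'E'
from h import *
o=robot.observe(); print(o["tcp_pos"],o["force"],o["gripper_width"]*93); R=rot(o); print(R.round(3))
a0=2.27; yaw=.1606; x0,z0=shiftarc(a0)
for a in np.linspace(a0,0,23)[1:]:
    x,z=shiftarc(a); d=np.array([np.cos(yaw)*(x-x0),np.sin(yaw)*(x-x0),z-z0]); print(a.round(2),(R.T@d/1000).round(4))
E
```

```text
[648.55511232  54.92329877 101.48243325] [-4.55553341 -0.90058469  5.04614724] 11.948464162764708
[[ 0.987 -0.001 -0.158]
 [ 0.158  0.003  0.987]
 [-0.001 -1.     0.003]]
2.17 [-0.005  -0.0078  0.    ]
2.06 [-0.0109 -0.015   0.    ]
1.96 [-0.0174 -0.0216  0.    ]
1.86 [-0.0246 -0.0275  0.    ]
1.75 [-0.0323 -0.0326  0.    ]
1.65 [-0.0406 -0.0369  0.    ]
1.55 [-0.0492 -0.0403  0.    ]
1.44 [-0.0581 -0.0428  0.    ]
1.34 [-0.0673 -0.0444  0.    ]
1.24 [-0.0765 -0.045  -0.    ]
1.14 [-0.0858 -0.0447 -0.    ]
1.03 [-0.095  -0.0434 -0.0001]
0.93 [-1.04e-01 -4.12e-02 -1.00e-04]
0.83 [-1.128e-01 -3.800e-02 -1.000e-04]
0.72 [-1.211e-01 -3.400e-02 -1.000e-04]
0.62 [-0.129  -0.0291 -0.0002]
0.52 [-0.1364 -0.0235 -0.0002]
0.41 [-0.1431 -0.0171 -0.0002]
0.31 [-0.1492 -0.01   -0.0003]
0.21 [-0.1545 -0.0024 -0.0003]
0.1 [-0.1589  0.0057 -0.0003]
0.0 [-0.1626  0.0143 -0.0004]
```

Emit:
{"method": "jog_arm", "body": {"commands": [{"fingers": 1,"dx": -0.005,"dy": -0.0078,"dz": 0,"turn": 0},{"fingers": 1,"dx": -0.0109,"dy": -0.015,"dz": 0,"turn": 0},{"fingers": 1,"dx": -0.0174,"dy": -0.0216,"dz": 0,"turn": 0},{"fingers": 1,"dx": -0.0246,"dy": -0.0275,"dz": 0,"turn": 0},{"fingers": 1,"dx": -0.0323,"dy": -0.0326,"dz": 0,"turn": 0},{"fingers": 1,"dx": -0.0406,"dy": -0.0369,"dz": 0,"turn": 0},{"fingers": 1,"dx": -0.0492,"dy": -0.0403,"dz": 0,"turn": 0},{"fingers": 1,"dx": -0.0581,"dy": -0.0428,"dz": 0,"turn": 0},{"fingers": 1,"dx": -0.0673,"dy": -0.0444,"dz": 0,"turn": 0},{"fingers": 1,"dx": -0.0765,"dy": -0.045,"dz": 0,"turn": 0},{"fingers": 1,"dx": -0.0858,"dy": -0.0447,"dz": 0,"turn": 0},{"fingers": 1,"dx": -0.0858,"dy": -0.0447,"dz": 0,"turn": 0}]}}

```text
time_s: 25.02
tcp_pos: [562.2, 41.2, 146.1]
orientation: [0.706, -0.704, -0.055, 0.057]
force: [-1.4, 1.8, -5.4]
gripper_width: 0.125
```

```bash
python3 - <<'E'
from h import *
o=robot.observe(); print(o["tcp_pos"]-[648.56,54.92,101.48],o["force"],o["gripper_width"]*93); R=rot(o)
x0,z0=shiftarc(2.27); d=o["tcp_pos"]-[648.56,54.92,101.48]; X=x0+np.hypot(d[0],d[1])*-1; Z=z0+d[2]
t=np.radians(20); an=np.arctan2(Z/90+np.sin(t),np.cos(t)-X/90)-t; print("a now",an,np.hypot(Z/90+np.sin(t),np.cos(t)-X/90)*90)
for a in np.linspace(an,0,12)[1:]:
    x,z=shiftarc(a); print(a.round(2),round((x-X)/1000,4),round(-(z-Z)/1000,4))
E
```

```text
[-86.31582652 -13.6772666   44.65603546] [-1.44750085  1.78494262 -5.41753602] 11.642265567853425
a now 1.117145364776268 90.0645740344856
1.02 -0.009 0.0015
0.91 -0.0179 0.0038
0.81 -0.0264 0.007
0.71 -0.0346 0.0111
0.61 -0.0423 0.0159
0.51 -0.0495 0.0216
0.41 -0.0561 0.0279
0.3 -0.062 0.0348
0.2 -0.0672 0.0424
0.1 -0.0716 0.0504
0.0 -0.0752 0.0588
```

Emit:
{"method": "jog_arm", "body": {"commands": [{"fingers": 1,"dx": -0.009,"dy": 0.0015,"dz": 0,"turn": 0},{"fingers": 1,"dx": -0.0179,"dy": 0.0038,"dz": 0,"turn": 0},{"fingers": 1,"dx": -0.0264,"dy": 0.007,"dz": 0,"turn": 0},{"fingers": 1,"dx": -0.0346,"dy": 0.0111,"dz": 0,"turn": 0},{"fingers": 1,"dx": -0.0423,"dy": 0.0159,"dz": 0,"turn": 0},{"fingers": 1,"dx": -0.0495,"dy": 0.0216,"dz": 0,"turn": 0},{"fingers": 1,"dx": -0.0561,"dy": 0.0279,"dz": 0,"turn": 0},{"fingers": 1,"dx": -0.062,"dy": 0.0348,"dz": 0,"turn": 0},{"fingers": 1,"dx": -0.0672,"dy": 0.0424,"dz": 0,"turn": 0},{"fingers": 1,"dx": -0.0716,"dy": 0.0504,"dz": 0,"turn": 0},{"fingers": 1,"dx": -0.0752,"dy": 0.0588,"dz": 0,"turn": 0},{"fingers": 1,"dx": -0.0752,"dy": 0.0588,"dz": 0,"turn": 0}]}}

```text
time_s: 26.52
tcp_pos: [487.9, 29.5, 87.3]
orientation: [0.706, -0.704, -0.055, 0.057]
force: [3.7, 2.1, -1.4]
gripper_width: 0.128
```

Emit:
{"method": "jog_arm", "body": {"commands": [{"fingers": 1,"dx": -0.001,"dy": 0.003,"dz": 0,"turn": 0},{"fingers": 1,"dx": -0.0025,"dy": 0.007,"dz": 0,"turn": 0},{"fingers": 1,"dx": -0.0025,"dy": 0.007,"dz": 0,"turn": 0},{"fingers": 1,"dx": -0.0025,"dy": 0.007,"dz": 0,"turn": 0}]}}

```text
time_s: 27.02
tcp_pos: [487.8, 29.4, 85.9]
orientation: [0.707, -0.703, -0.057, 0.055]
force: [-3.2, 3.1, 44.0]
gripper_width: 0.129
```

```bash
python3 - <<'E'
from h import *
o=robot.observe(); d=o["tcp_pos"]-[648.56,54.92,101.48]; print(o["tcp_pos"],-np.hypot(*d[:2]),d[2],o["force"])
delta([508,392,190],-34.5)
E
```

```text
[487.79409095  29.37733558  85.90360213] -162.78238607731473 -15.576397868624241 [-3.16911507  3.14826698 44.02248078]
shift [ 0.0775 -0.1017  0.3555] turn(+=world ccw deg) -43.6 -> turn units 0.9684 cur yaw 9.1 q7 0.35
```

Tray is at its lower stop (−162.8, −15.6 mm from the upper one). Release and go to the Y.

Emit:
{"method": "jog_arm", "body": {"commands": [{"fingers": 0.3,"dx": 0,"dy": -0.001,"dz": 0,"turn": 0},{"fingers": 0.3,"dx": 0,"dy": -0.001,"dz": 0,"turn": 0},{"fingers": 0.3,"dx": 0,"dy": -0.001,"dz": 0,"turn": 0},{"fingers": 0.3,"dx": 0,"dy": -0.03,"dz": 0,"turn": 0},{"fingers": 0.3,"dx": 0,"dy": -0.08,"dz": 0,"turn": 0},{"fingers": -1,"dx": 0.015,"dy": -0.1,"dz": 0.05,"turn": 0.2},{"fingers": -1,"dx": 0.03,"dy": -0.1,"dz": 0.11,"turn": 0.4},{"fingers": -1,"dx": 0.045,"dy": -0.1,"dz": 0.17,"turn": 0.6},{"fingers": -1,"dx": 0.06,"dy": -0.1,"dz": 0.23,"turn": 0.8},{"fingers": -1,"dx": 0.07,"dy": -0.1,"dz": 0.29,"turn": 0.97},{"fingers": -1,"dx": 0.0775,"dy": -0.1,"dz": 0.355,"turn": 0.97},{"fingers": -1,"dx": 0.0775,"dy": -0.1,"dz": 0.355,"turn": 0.97}]}}

```text
time_s: 28.52
tcp_pos: [504.0, 398.3, 185.2]
orientation: [0.678, -0.674, 0.208, -0.205]
force: [0.3, -0.6, -0.4]
gripper_width: 0.991
```

```bash
python3 - <<'E'
from h import *
print(robot.observe()["tcp_pos"],robot.observe()["q"].round(2)); delta([526,391,190],-34.5)
s=robot.snapshot("wrist"); show(s,"w6",(0,0,512,384))
print(proj(s,[526,391,10.5])*1.5625)
E
```

```text
[504.01888779 398.27262125 185.16681553] [-1.    0.69  0.54  1.52 -0.4   1.04 -0.95]
shift [ 0.0223 -0.0049  0.0063] turn(+=world ccw deg) -0.6 -> turn units 0.0126 cur yaw -33.9 q7 -0.95
[427.53635436 266.56497902]
```

View pics/w6.png

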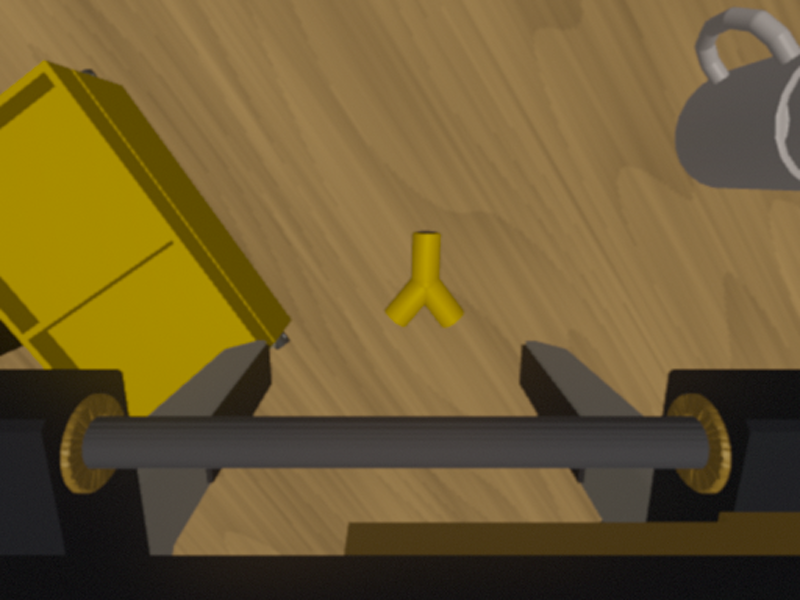

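Y: stem end (426,232), junction (426,285), so the predicted grasp point (427,266) is on the stem. Descending with fingers partly open.

Emit:
{"method": "jog_arm", "body": {"commands": [{"fingers": -0.5,"dx": 0.015,"dy": 0,"dz": 0.006,"turn": 0.012},{"fingers": -0.2,"dx": 0.0222,"dy": 0.04,"dz": 0.0063,"turn": 0.012},{"fingers": 0,"dx": 0.0222,"dy": 0.09,"dz": 0.0063,"turn": 0.012},{"fingers": 0,"dx": 0.0222,"dy": 0.135,"dz": 0.0063,"turn": 0.012},{"fingers": 0,"dx": 0.0222,"dy": 0.165,"dz": 0.0063,"turn": 0.012},{"fingers": 0,"dx": 0.0222,"dy": 0.1725,"dz": 0.0063,"turn": 0.012},{"fingers": 0,"dx": 0.0222,"dy": 0.1725,"dz": 0.0063,"turn": 0.012},{"fingers": 1,"dx": 0.0222,"dy": 0.1725,"dz": 0.0063,"turn": 0.012},{"fingers": 1,"dx": 0.0222,"dy": 0.1725,"dz": 0.0063,"turn": 0.012},{"fingers": 1,"dx": 0.0222,"dy": 0.1725,"dz": 0.0063,"turn": 0.012},{"fingers": 1,"dx": 0.0222,"dy": 0.1725,"dz": 0.0063,"turn": 0.012},{"fingers": 1,"dx": 0.0222,"dy": 0.1725,"dz": 0.0063,"turn": 0.012}], "newtons": 20}}

```text
time_s: 30.08
tcp_pos: [527.4, 388.2, 13.6]
orientation: [0.676, -0.673, 0.212, -0.21]
force: [-0.5, 0.3, 3.3]
gripper_width: 0.208
```

```bash
python3 - <<'E'
from h import *
o=robot.observe(); print(o["tcp_pos"],o["force"],o["gripper_width"]*93)
c=(552.1,39.9,.1606); p=cw(c,(0,42,0)); print(p)
delta(cw(c,(11,42,180)),-80.8); delta(cw(c,(11,42,180)),9.2)
E
```

```text
[527.39738099 388.15581444  13.58910152] [-0.45633163  0.34452282  3.30557577] 19.33885493901539
[545.3837584   81.35952362   0.        ]
shift [ 0.197  -0.1679 -0.2336] turn(+=world ccw deg) -46.1 -> turn units 1.0235 cur yaw -34.7 q7 -0.84
shift [ 0.197  -0.1679 -0.2336] turn(+=world ccw deg) 43.9 -> turn units -0.9765 cur yaw -34.7 q7 -0.84
```

Emit:
{"method": "jog_arm", "body": {"commands": [{"fingers": 1,"dx": 0,"dy": -0.03,"dz": 0,"turn": 0},{"fingers": 1,"dx": 0,"dy": -0.08,"dz": 0,"turn": 0},{"fingers": 1,"dx": 0.01,"dy": -0.135,"dz": -0.01,"turn": 0.1},{"fingers": 1,"dx": 0.04,"dy": -0.168,"dz": -0.05,"turn": 0.25},{"fingers": 1,"dx": 0.08,"dy": -0.168,"dz": -0.095,"turn": 0.4},{"fingers": 1,"dx": 0.12,"dy": -0.168,"dz": -0.14,"turn": 0.6},{"fingers": 1,"dx": 0.16,"dy": -0.168,"dz": -0.185,"turn": 0.8},{"fingers": 1,"dx": 0.19,"dy": -0.168,"dz": -0.225,"turn": 1},{"fingers": 1,"dx": 0.197,"dy": -0.168,"dz": -0.2336,"turn": 1},{"fingers": 1,"dx": 0.197,"dy": -0.168,"dz": -0.2336,"turn": 1},{"fingers": 1,"dx": 0.197,"dy": -0.168,"dz": -0.2336,"turn": 1}]}}

```text
time_s: 31.45
tcp_pos: [556.2, 85.7, 179.6]
orientation: [0.545, -0.542, 0.454, -0.45]
force: [0.1, 0.8, -1.0]
gripper_width: 0.212
```

```bash
python3 - <<'E'
from h import *
o=robot.observe(); print(o["tcp_pos"],o["force"],o["gripper_width"]*93)
c=(552.1,39.9,.1606); delta(cw(c,(11,42,70)),-80.8)
s=robot.snapshot("wrist"); show(s,"w7",(0,0,512,384))
print(proj(s,cw(c,(0,-4,72)))*1.5625,proj(s,cw(c,(59,96,72)))*1.5625)
E
```

```text
[556.17159285  85.7466551  179.63814397] [ 0.10672284  0.84225498 -0.99277519] 19.688308244943936
shift [ 0.0033  0.1096 -0.0004] turn(+=world ccw deg) -1.3 -> turn units 0.029 cur yaw -79.5 q7 -1.07
[480.06433735 320.13403026] [302.25178499 211.2115348 ]
```

View pics/w7.png

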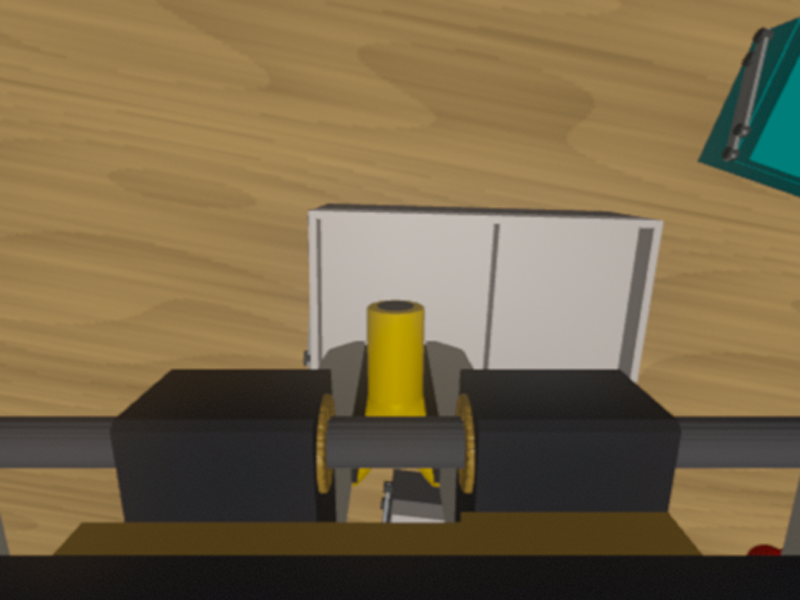

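The tray is down (back-left corner at (311,210), about 3 mm right of prediction). The Y is square over the wide bay, so I lower with a small right correction.

Emit:
{"method": "jog_arm", "body": {"commands": [{"fingers": 1,"dx": 0.006,"dy": 0.02,"dz": 0,"turn": 0.029},{"fingers": 1,"dx": 0.006,"dy": 0.045,"dz": 0,"turn": 0.029},{"fingers": 1,"dx": 0.006,"dy": 0.07,"dz": 0,"turn": 0.029},{"fingers": 1,"dx": 0.006,"dy": 0.09,"dz": 0,"turn": 0.029},{"fingers": 1,"dx": 0.006,"dy": 0.102,"dz": 0,"turn": 0.029},{"fingers": 1,"dx": 0.006,"dy": 0.108,"dz": 0,"turn": 0.029},{"fingers": 1,"dx": 0.006,"dy": 0.1105,"dz": 0,"turn": 0.029},{"fingers": 1,"dx": 0.006,"dy": 0.1105,"dz": 0,"turn": 0.029}]}}

```text
time_s: 32.5
tcp_pos: [557.4, 80.6, 69.5]
orientation: [0.54, -0.537, 0.46, -0.457]
force: [-0.6, -0.1, -1.3]
gripper_width: 0.208
```

Emit:
{"method": "jog_arm", "body": {"commands": [{"fingers": 1,"dx": 0,"dy": 0.001,"dz": 0,"turn": 0},{"fingers": 1,"dx": 0,"dy": 0.001,"dz": 0,"turn": 0},{"fingers": 0.1,"dx": 0,"dy": 0.001,"dz": 0,"turn": 0},{"fingers": 0.1,"dx": 0,"dy": 0.001,"dz": 0,"turn": 0},{"fingers": 0.1,"dx": 0,"dy": 0.001,"dz": 0,"turn": 0},{"fingers": 0.1,"dx": 0,"dy": -0.015,"dz": 0,"turn": 0},{"fingers": 0.1,"dx": 0,"dy": -0.05,"dz": 0,"turn": 0},{"fingers": -0.5,"dx": 0,"dy": -0.1,"dz": 0,"turn": 0},{"fingers": -1,"dx": 0,"dy": -0.13,"dz": 0,"turn": 0},{"fingers": -1,"dx": 0,"dy": -0.13,"dz": 0,"turn": 0}]}}

```text
time_s: 33.75
tcp_pos: [559.3, 79.2, 202.9]
orientation: [0.542, -0.535, 0.458, -0.458]
force: [-0.1, 0.5, -0.4]
gripper_width: 0.725
```

```bash
python3 - <<'E'
from h import *
s=robot.snapshot("top"); k=1/4
# short vessel ends, lower-right montage crop (origin 330,170)
a=ray(s,330+279*k,170+(406-300)*k,11); b=ray(s,330+291*k,170+(464-300)*k,11)
d=a-b; y=np.degrees(np.arctan2(d[1],d[0])); m=(a+b)/2; print(m,np.hypot(*d[:2]),y)
delta([m[0],m[1],190],y-90)
E
```

```text
[ 505.02424183 -410.55779458   11.        ] 44.27537686209348 6.993597174296553
shift [ 0.4755  0.0073 -0.1307] turn(+=world ccw deg) -2.2 -> turn units 0.0493 cur yaw -80.8 q7 -1.1
```

Emit:
{"method": "jog_arm", "body": {"commands": [{"fingers": -1,"dx": 0.04,"dy": 0,"dz": -0.01,"turn": 0},{"fingers": -1,"dx": 0.09,"dy": 0,"dz": -0.025,"turn": 0.01},{"fingers": -1,"dx": 0.14,"dy": 0,"dz": -0.04,"turn": 0.02},{"fingers": -1,"dx": 0.19,"dy": 0,"dz": -0.055,"turn": 0.03},{"fingers": -1,"dx": 0.24,"dy": 0,"dz": -0.07,"turn": 0.04},{"fingers": -1,"dx": 0.29,"dy": 0,"dz": -0.085,"turn": 0.05},{"fingers": -1,"dx": 0.34,"dy": 0,"dz": -0.1,"turn": 0.05},{"fingers": -1,"dx": 0.39,"dy": 0.005,"dz": -0.115,"turn": 0.05},{"fingers": -1,"dx": 0.44,"dy": 0.007,"dz": -0.125,"turn": 0.05},{"fingers": -1,"dx": 0.4755,"dy": 0.007,"dz": -0.13,"turn": 0.05},{"fingers": -1,"dx": 0.4755,"dy": 0.007,"dz": -0.13,"turn": 0.05},{"fingers": -1,"dx": 0.4755,"dy": 0.007,"dz": -0.13,"turn": 0.05}]}}

```text
time_s: 35.3
tcp_pos: [505.7, -408.8, 188.8]
orientation: [0.532, -0.527, 0.471, -0.466]
force: [0.1, 0.1, -0.0]
gripper_width: 1.0
```

```bash
python3 - <<'E'
from h import *
print(robot.observe()["tcp_pos"]); delta([505,-410.5,190],-83)
s=robot.snapshot("wrist"); show(s,"w8",(0,0,512,384))
print(proj(s,[505,-410.5,11])*1.5625)
E
```

```text
[ 505.65989525 -408.76635861  188.78134089]
shift [ 0.0016 -0.0012 -0.0009] turn(+=world ccw deg) 0.0 -> turn units -0.0 cur yaw -83.0 q7 -0.37
[399.13457559 275.51004239]
```

View pics/w8.png

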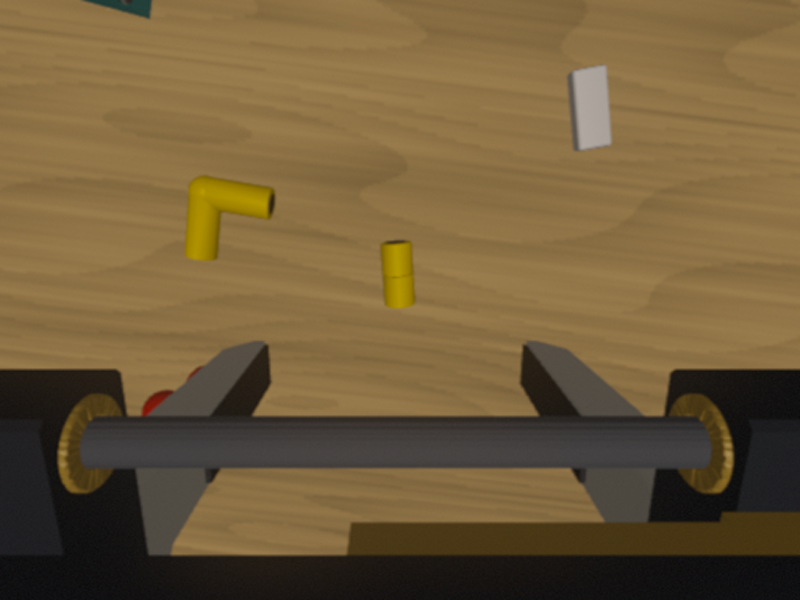

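Short vessel ends at (396,242) and (400,305), and its centre matches the prediction. The elbow at (230,215) is clear of the partly open fingers.

Emit:
{"method": "jog_arm", "body": {"commands": [{"fingers": -0.5,"dx": 0.001,"dy": 0.03,"dz": -0.0005,"turn": -0.07},{"fingers": -0.2,"dx": 0.001,"dy": 0.07,"dz": -0.0005,"turn": -0.07},{"fingers": 0,"dx": 0.001,"dy": 0.115,"dz": -0.0005,"turn": -0.07},{"fingers": 0,"dx": 0.001,"dy": 0.15,"dz": -0.0005,"turn": -0.07},{"fingers": 0,"dx": 0.001,"dy": 0.17,"dz": -0.0005,"turn": -0.07},{"fingers": 0,"dx": 0.001,"dy": 0.1757,"dz": -0.0005,"turn": -0.07},{"fingers": 0.3,"dx": 0.001,"dy": 0.1757,"dz": -0.0005,"turn": -0.07},{"fingers": 1,"dx": 0.001,"dy": 0.1757,"dz": -0.0005,"turn": -0.07},{"fingers": 1,"dx": 0.001,"dy": 0.1757,"dz": -0.0005,"turn": -0.07},{"fingers": 1,"dx": 0.001,"dy": 0.1757,"dz": -0.0005,"turn": -0.07},{"fingers": 1,"dx": 0.001,"dy": 0.1757,"dz": -0.0005,"turn": -0.07},{"fingers": 1,"dx": 0.001,"dy": 0.1757,"dz": -0.0005,"turn": -0.07}], "newtons": 20}}

```text
time_s: 36.85
tcp_pos: [506.4, -408.2, 14.6]
orientation: [0.545, -0.54, 0.455, -0.452]
force: [-0.2, 0.7, 6.3]
gripper_width: 0.228
```

```bash
python3 - <<'E'
from h import *
o=robot.observe(); print(o["tcp_pos"],o["force"],o["gripper_width"]*93)
c=(552.1,38,.1606); print(cw(c,(0,-52,180))); delta(cw(c,(0,-52,180)),-80.8)
E
```

```text
[ 506.43575492 -408.19143802   14.59367962] [-0.15627766  0.72119621  6.32370366] 21.244664714146392
[560.41534674 -13.33083877 180.        ]
shift [-0.3804 -0.1618  0.1238] turn(+=world ccw deg) -1.0 -> turn units 0.0226 cur yaw -79.8 q7 -0.2
```

Emit:
{"method": "jog_arm", "body": {"commands": [{"fingers": 1,"dx": 0,"dy": -0.03,"dz": 0,"turn": 0},{"fingers": 1,"dx": 0,"dy": -0.08,"dz": 0,"turn": 0},{"fingers": 1,"dx": -0.015,"dy": -0.135,"dz": 0.005,"turn": 0},{"fingers": 1,"dx": -0.06,"dy": -0.162,"dz": 0.02,"turn": 0},{"fingers": 1,"dx": -0.11,"dy": -0.162,"dz": 0.036,"turn": 0},{"fingers": 1,"dx": -0.16,"dy": -0.162,"dz": 0.052,"turn": 0},{"fingers": 1,"dx": -0.21,"dy": -0.162,"dz": 0.068,"turn": 0.01},{"fingers": 1,"dx": -0.26,"dy": -0.162,"dz": 0.085,"turn": 0.02},{"fingers": 1,"dx": -0.31,"dy": -0.162,"dz": 0.1,"turn": 0.022},{"fingers": 1,"dx": -0.355,"dy": -0.162,"dz": 0.116,"turn": 0.022},{"fingers": 1,"dx": -0.38,"dy": -0.162,"dz": 0.124,"turn": 0.022},{"fingers": 1,"dx": -0.38,"dy": -0.162,"dz": 0.124,"turn": 0.022}]}}

```text
time_s: 38.35
tcp_pos: [560.6, -10.8, 179.5]
orientation: [0.543, -0.537, 0.459, -0.455]
force: [-0.2, -0.3, 0.3]
gripper_width: 0.233
```

```bash
python3 - <<'E'
from h import *
o=robot.observe(); print(o["tcp_pos"],o["force"],o["gripper_width"]*93)
c=(552.1,38,.1606); delta(cw(c,(0,-52,70.5)),-80.8)
s=robot.snapshot("wrist"); show(s,"w9",(0,0,512,384))
print(proj(s,cw(c,(59,-96,72)))*1.5625)
E
```

```text
[560.64259218 -10.81391769 179.46438462] [-0.21023187 -0.25186457  0.30736353] 21.666169299932385
shift [ 0.0035  0.1089 -0.0009] turn(+=world ccw deg) -0.3 -> turn units 0.0074 cur yaw -80.5 q7 -0.91
[483.63012583 194.39546018]
```

View pics/w9.png

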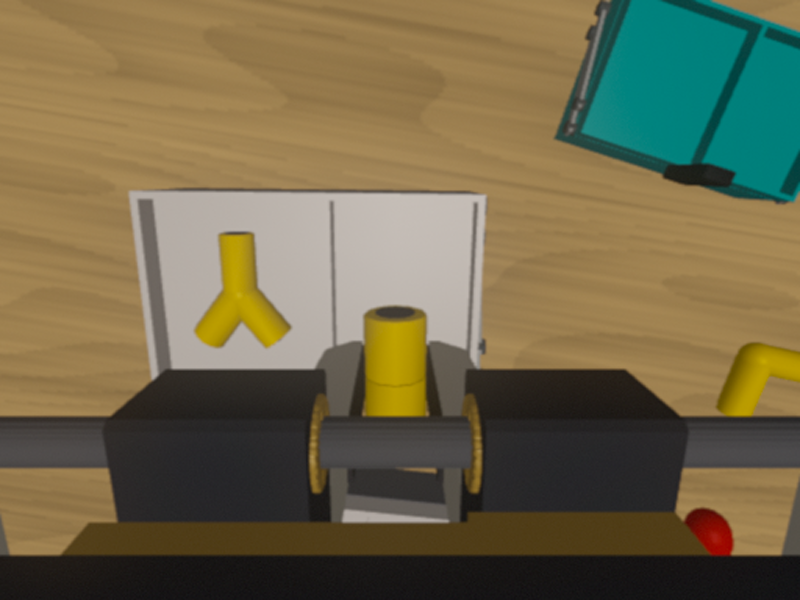

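The Y lies flat in the wide bay at (240,290), and the tray corner prediction matches within 3 px. Lowering and releasing the short vessel.

Emit:
{"method": "jog_arm", "body": {"commands": [{"fingers": 1,"dx": 0.0035,"dy": 0.02,"dz": 0,"turn": 0},{"fingers": 1,"dx": 0.0035,"dy": 0.045,"dz": 0,"turn": 0},{"fingers": 1,"dx": 0.0035,"dy": 0.07,"dz": 0,"turn": 0},{"fingers": 1,"dx": 0.0035,"dy": 0.09,"dz": 0,"turn": 0},{"fingers": 1,"dx": 0.0035,"dy": 0.102,"dz": 0,"turn": 0},{"fingers": 1,"dx": 0.0035,"dy": 0.108,"dz": 0,"turn": 0},{"fingers": 1,"dx": 0.0035,"dy": 0.11,"dz": 0,"turn": 0},{"fingers": 1,"dx": 0.0035,"dy": 0.11,"dz": 0,"turn": 0}]}}

```text
time_s: 39.4
tcp_pos: [561.5, -16.3, 70.3]
orientation: [0.542, -0.536, 0.459, -0.457]
force: [-0.7, 0.6, -0.5]
gripper_width: 0.228
```

Emit:
{"method": "jog_arm", "body": {"commands": [{"fingers": 1,"dx": 0,"dy": 0.0008,"dz": 0,"turn": 0},{"fingers": 1,"dx": 0,"dy": 0.0008,"dz": 0,"turn": 0},{"fingers": 0.22,"dx": 0,"dy": 0.0008,"dz": 0,"turn": 0},{"fingers": 0.22,"dx": 0,"dy": 0.0008,"dz": 0,"turn": 0},{"fingers": 0.22,"dx": 0,"dy": 0.0008,"dz": 0,"turn": 0},{"fingers": 0.22,"dx": 0,"dy": -0.015,"dz": 0,"turn": 0},{"fingers": 0.22,"dx": 0,"dy": -0.05,"dz": 0,"turn": 0},{"fingers": 0,"dx": 0,"dy": -0.1,"dz": 0,"turn": 0},{"fingers": 0,"dx": 0.03,"dy": -0.14,"dz": -0.04,"turn": 0},{"fingers": 0,"dx": 0.06,"dy": -0.16,"dz": -0.08,"turn": 0},{"fingers": 0,"dx": 0.08,"dy": -0.16,"dz": -0.11,"turn": 0},{"fingers": 0,"dx": 0.08,"dy": -0.16,"dz": -0.11,"turn": 0}]}}

```text
time_s: 40.9
tcp_pos: [463.5, -117.0, 231.1]
orientation: [0.541, -0.534, 0.46, -0.459]
force: [0.2, -0.3, 0.2]
gripper_width: 0.499
```

```bash
python3 - <<'E'
from h import *
o=robot.observe(); print(o["tcp_pos"],o["force"])
s=robot.snapshot("wrist"); d=robot.snapshot("side")
a=cv2.resize(s["pixels"][:,:,::-1],(400,300)); b=cv2.resize(d["pixels"][120:345,140:440,::-1],(400,300),interpolation=cv2.INTER_CUBIC)
cv2.imwrite("pics/fin.png",np.hstack([a,b]))
E
```

```text
[ 463.45312683 -116.96726375  231.05958392] [ 0.22815077 -0.27626348  0.15284066]
```

View pics/fin.png

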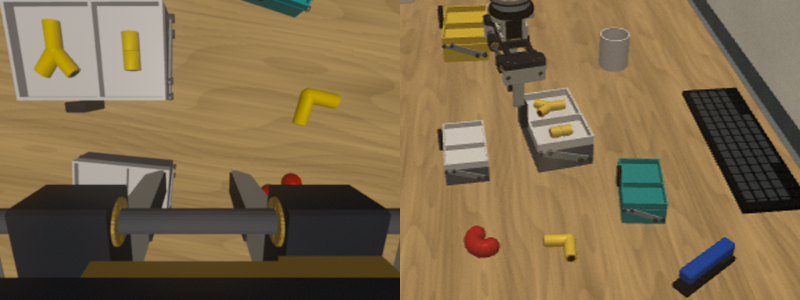

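```bash
python3 -c "
from rig import robot
print(robot.finish_job())"
```

```text
the job is handed in; nothing more can be done
None
```

The kit is packed in the larger grey case and the job is handed in, at about 41 s of robot time out of 147 s.

- **Order:** I swung the tray up and back to its stop. The heart went in the wide bay and the long vessel in the narrow bay underneath. Then I swung the tray down to its lower stop and laid the Y in its wide bay and the short vessel in its narrow bay.
- **Bottom compartment:** before closing, the wrist view showed the heart upright in the wide bay and the long vessel lying in the narrow bay.
- **Tray down:** the tab moved 163 mm forward and 15.6 mm down from the upper stop, against about 163 and 14 mm expected, and the downward push met firm resistance. I did not push on it again after releasing it. Later views still matched a fully lowered tray within about 3 px.
- **Final views:** the Y and the short vessel lie flat in their tray bays, the kidney and elbow lie where they did at the start, and the gripper is clear with about zero force.
- **Disagreements:** my first swing estimate, 0.26 rad, was slightly low; the tray's travel put it near 0.29. The first case position was 2–4 mm off. I corrected both before placing.

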